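# Clip the portion collars onto two sauce pumps

### The job

Set the portions on the two sauce pumps: take the C-shaped collar with the red tab from the rack and slip it sideways through its opening onto the bare rod of the pump with the red lid, and the yellow one onto the rod of the pump with the yellow lid. Each must hang on its rod by itself, square to it and lying down against the black neck. Leave the blue collar in the rack and do not push or tip any of the other things on the table.

Things in the scene. Friction and masses are not known exactly. Their poses are not given: they have to be found in the camera images.
- rod_red: steel rod of the red-lidded pump, 14 dia, leaning 50 deg from vertical. Origin: on its axis at its foot, on the black neck's flat top face, 150 above the table. +z up along the rod; +x square to it, forward and DOWN the slope; y level. Bare z 0-60; above, red head 44 dia, z 60-88, spout to x +64 at z 62-82. Below: neck 32 dia, 25 long; lid 94 dia. A collar put on from the -x side, opening to +x, hangs by its weight
- pump_red: whole sauce pump with red lid and head, fixed: steel canister (90 dia, 130 long) reclining in a cradle. Origin: on the table straight below the rod's foot; z up, +x level, the way the rod leans (roughly away from the robot). Canister and cradle span x -156 to +40, y +-48; head and spout reach x +100, z 225
- rod_yellow: steel rod of the yellow-lidded pump, 14 dia, leaning 50 deg from vertical. Origin: on its axis at its foot, on the black neck's flat top face, 150 above the table. +z up along the rod; +x square to it, forward and DOWN the slope; y level. Bare z 0-60; above, yellow head 44 dia, z 60-88, spout to x +64 at z 62-82. Below: neck 32 dia, 25 long; lid 94 dia. A collar put on from the -x side, opening to +x, hangs by its weight
- pump_yellow: whole sauce pump with yellow lid and head, fixed: steel canister (90 dia, 130 long) reclining in a cradle. Origin: on the table straight below the rod's foot; z up, +x level, the way the rod leans (roughly away from the robot). Canister and cradle span x -156 to +40, y +-48; head and spout reach x +100, z 225
- collar_red: loose C-shaped steel collar, 10 thick, red tab; 60-105 g. Origin: on the bore's axis, mid-thickness. x: bore axis; +z: to the tab; opening at -z. Bore 24 dia, outside 52 dia, opening a straight gap 19 wide (y) between jaws ending at z -24. Tab 14 wide (y), 10 thick (x), to z +65. Faces alike. Starts upright in a rack slot, tab up, opening down
- collar_yellow: loose C-shaped steel collar, 10 thick, yellow tab; 60-105 g. Origin: on the bore's axis, mid-thickness. x: bore axis; +z: to the tab; opening at -z. Bore 24 dia, outside 52 dia, opening a straight gap 19 wide (y) between jaws ending at z -24. Tab 14 wide (y), 10 thick (x), to z +65. Faces alike. Starts upright in a rack slot, tab up, opening down
- collar_blue: loose C-shaped steel collar, 10 thick, blue tab; 60-105 g. Origin: on the bore's axis, mid-thickness. x: bore axis; +z: to the tab; opening at -z. Bore 24 dia, outside 52 dia, opening a straight gap 19 wide (y) between jaws ending at z -24. Tab 14 wide (y), 10 thick (x), to z +65. Faces alike. Starts upright in a rack slot, tab up, opening down
- rack: white rack, fixed, 150 (x) x 68 (y) x 26 high. Origin: centre of its underside, on the table. Slots at x -45, 0, +45, 13 wide (x), 60 long (y), 20 deep, floor 6 above the table; one collar in each, in any order, its x along the rack's x, its origin 30 and its tab's top 95 above the table
- oil_bottle: bystander, loose: tall green glass oil bottle, 60 dia x 230 high; origin: centre of its underside
- vinegar_bottle: bystander, loose: amber bottle with white cap, 56 dia x 200 high; origin: centre of its underside
- spice_jar: bystander, loose: small amber spice jar with green lid, 46 dia x 95 high; origin: centre of its underside
- crock: bystander, loose: open blue pot, 100 dia x 130 high, with two black loop handles sticking out 35 at its sides; origin: centre of its underside
- bowl: bystander, loose: white bowl, 140 dia x 60 high; origin: centre of its underside
- carton: bystander, loose: cardboard carton, 90 x 60 x 160 high; origin: centre of its underside
- can: bystander, loose: tin can with green label, 74 dia x 110 high; origin: centre of its underside

How it is judged:
By the outcome, as a careful person would: the job done as asked, in the order asked, and still so for the second after the job is handed in, with the robot touching nothing.
It also fails if it takes over 67 s, if anything falls off the work surface, if the arm or the gripper's body presses on something with over 40 N, if the wrist force passes 120 N, or if a joint passes its speed limit or range.

### The arm

A 7-joint arm with a two-finger parallel gripper is mounted at the origin on the work surface. World frame = base frame: x ahead of the robot, y to its left, z up, the work surface at z = 0. Lengths are in m, angles in rad, forces in N, time in s.
With the tool pointing down it reaches from about 0.4 to 0.875 m from the base axis. Payload 6.5 kg.
Tool frame: the origin (TCP) lies between the finger pads; the fingertips stand 19 mm ahead of it and the grasp point (between the pads) is the TCP; z points along the fingers, y is the direction in which the jaws open and shut (so a half turn about z gives the same grasp; the last joint's range is limited). The gripper opens to 88 mm and grips with 3 to 60 N. Pads are 18 mm wide; open, the fingers measure 123 mm over their backs; the gripper's body (75 mm by 187 mm) begins 45 mm behind the grasp point.
Start: joints at [-1.391, 0.536, -0.004, 1.538, 0.003, 1.067, -0.071], TCP at [0.158, 0.63, 0.258] pointing down, gripper open.
Joint ranges: [-2.7, 2.7], [-0.37, 2.16], [-1.27, 1.26], [0.24, 2.4], [-1.31, 4.45], [0.19, 1.91], [-2.76, 2.76]. Speed limits (rad/s): [2.39, 2.39, 3.14, 3.14, 3.14, 3.14, 3.14].

### API

Orientations are given as a unit quaternion [x, y, z, w].
In Python, from bench import observe, read_camera, hand_in gives the robot as it stands.
- The arm moves only by the tool servo_tool, never from a script. Its argument "motion" is one flat list of numbers, 7 for each row, row after row: the shift along the tool's x, y, z in cm, then the turn, a rotation vector about the tool's x, y, z in rad, then the opening, from -1 (shut) to 1 (fully open). In form: [tx, ty, tz, wx, wy, wz, grip, tx, ty, tz, wx, wy, wz, grip, ...]. A call has 1 to 20 rows; each row shifts and turns the commanded pose from where the row before left it, along the tool's axes as they then stand; what a row does not reach is not made up. A row lasts 1/10 s, in which the tool goes at most 50 mm and 8.59 degrees, less where a joint would pass 70% of its speed; a pose out of reach is approached as far as the arm can. A call is refused whole if a number of a shift passes 5 or a number of a turn 0.15, either way. A call with a gripper value outside its range is refused whole. The fingers move at their own pace and stop on an object; "force" is the grip in N (left out, the last holds). Time passes only in rows, so rows that do not move let the fingers close. It gives the time, the measured TCP pose, the force and the opening at its end, in the units of the state.
- observe(): the state, without advancing time (a new reading comes with each control period).
- read_camera(name): name is "scene" or "top"; returns a dict with "img" (420x560x3 uint8, red, green, blue), "mtx" (3x3 intrinsics, pixels), "rvec" (rotation vector, rad) and "tvec" (3), from world to camera coordinates, as OpenCV has them. Camera axes: x right, y down, z forward; pixel columns grow to the right and rows downward; lengths in m; the calibration is good to about 2 mm. A picture is of the moment at which its call begins. There is no depth.
- hand_in(): hands the job in, once; it reports no verdict.
The state is a dict: "time_s": time; "qpos": joint angles; "dq": joint speeds; "joint_torque": joint torques, N m; "tool_pos": TCP position; "tcp_rot": TCP orientation; "contact_force": force on the tool from outside, world axes, zero at the start; "torque": the same for the moment, N m; "grip_width": opening from 0.0 (shut) to 1.0 (fully open).
Only numpy, scipy, OpenCV 4.12 (cv2) and the standard library are available. Lean on these libraries where they do the work, as an engineer would, in place of code of your own. Each camera call takes 0.05 s, during which the arm holds its last target.

## Working session

There is one attempt and no reset: what is moved stays moved. The work goes in short steps, Python scripts to look and compute and a tool call to move; the robot and the scene stay as the last step left them, time stands still between calls to the robot, and variables do not carry over. Pictures are saved under pics/ and viewed, and the job is handed in when it is done.

Besides the shell and the picture viewer there is one more tool, called after "Call:" as a command line: name --argument value ..., lists and objects as JSON in quotes. servo_tool: Moves the arm, as the interface text tells. Its arguments: {"type":"object","properties":{"motion":{"type":"array","items":{"type":"number"}},"force":{"type":"number"}},"required":["motion"]}

```bash
ls; mkdir -p pics; python3 - <<'E'
from bench import observe, read_camera
import cv2
print(observe())
for n in ("scene","top"):
    r=read_camera(n); cv2.imwrite(f"pics/{n}0.png",r["img"][:,:,::-1]); print(n,r["mtx"],r["rvec"],r["tvec"])
    import pickle; pickle.dump(r,open(f"{n}0.pkl","wb"))
E
```

```text
pics
{'time_s': 0.0, 'qpos': array([-1.39115865,  0.53721108, -0.00447075,  1.53886922,  0.00259765,
        1.06730295, -0.07116589]), 'dq': array([-0.0003398 , -0.0011433 , -0.00056419,  0.00074942,  0.00013152,
        0.00210869, -0.00058028]), 'joint_torque': array([-8.54462860e-05, -5.70975029e+01,  9.90900993e-01, -2.51602417e+01,
       -5.62061369e-02,  1.76321104e-02,  1.41056885e-04]), 'tool_pos': array([0.15804135, 0.62988449, 0.25681116]), 'tcp_rot': array([ 1.22543733e-01,  9.92462713e-01, -8.90806334e-04, -5.35029978e-05]), 'contact_force': array([ 0.55556789, -0.9058424 ,  0.07313686]), 'torque': array([-0.02846583, -0.03100341, -0.0153682 ]), 'grip_width': 0.9968771505235651}
scene [[436.53003962   0.         286.53892354]
 [  0.         436.53003962 205.743963  ]
 [  0.           0.           1.        ]] [ 2.09297925  0.89543711 -0.42060939] [-0.35002083 -0.14525598  1.62028044]
top [[506.03219748   0.         276.01739522]
 [  0.         506.03219748 201.83881976]
 [  0.           0.           1.        ]] [ 2.10031146 -2.1457313   0.20067969] [0.00336906 0.52461547 1.71922159]
```

View pics/scene0.png

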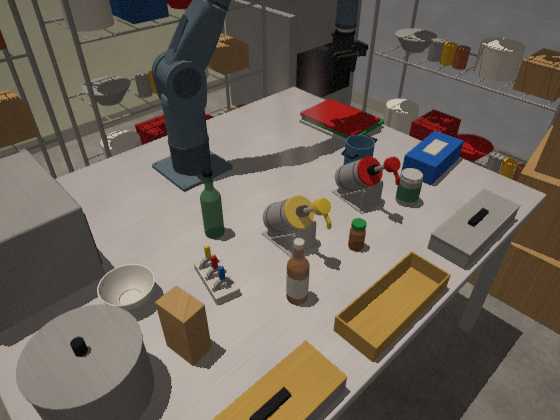

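View pics/top0.png

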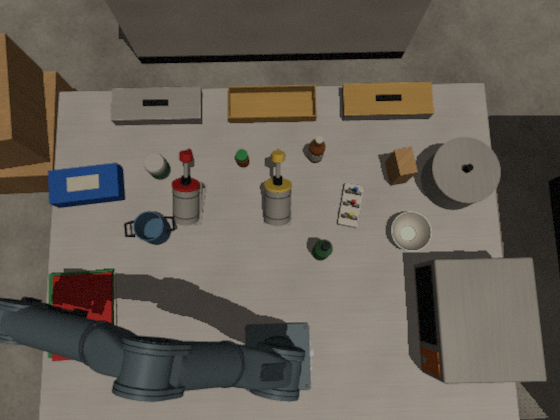

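The top view shows the rack at about (350,206), with tabs blue/red/yellow from far to near, the red pump around x=186 and the yellow pump around x=277. I'll zoom in on these.

```bash
python3 - <<'E'
import pickle,cv2,numpy as np
t=pickle.load(open("top0.pkl","rb"))["img"][:,:,::-1]; s=pickle.load(open("scene0.pkl","rb"))["img"][:,:,::-1]
def crop(im,x0,y0,x1,y1,k,n):
    c=cv2.resize(im[y0:y1,x0:x1],None,fx=k,fy=k,interpolation=cv2.INTER_CUBIC)
    c=cv2.convertScaleAbs(c,alpha=1.3)
    for x in range((x0+9)//10*10,x1,10):
        cv2.line(c,((x-x0)*k,0),((x-x0)*k,5 if x%20 else 12),(0,255,0),1)
        if x%20==0: cv2.putText(c,str(x),((x-x0)*k+2,20),0,0.35,(0,255,0))
    for y in range((y0+9)//10*10,y1,10):
        cv2.line(c,(0,(y-y0)*k),(5 if y%20 else 12,(y-y0)*k),(0,255,0),1)
        if y%20==0: cv2.putText(c,str(y),(14,(y-y0)*k+4),0,0.35,(0,255,0))
    cv2.imwrite(n,c)
crop(t,160,140,300,240,5,"pics/t1.png")
crop(t,300,130,440,270,4,"pics/t2.png")
crop(s,180,230,260,310,7,"pics/s1.png")
crop(s,255,130,425,255,4,"pics/s2.png")
E
```

```text
(no output)
```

View pics/t1.png

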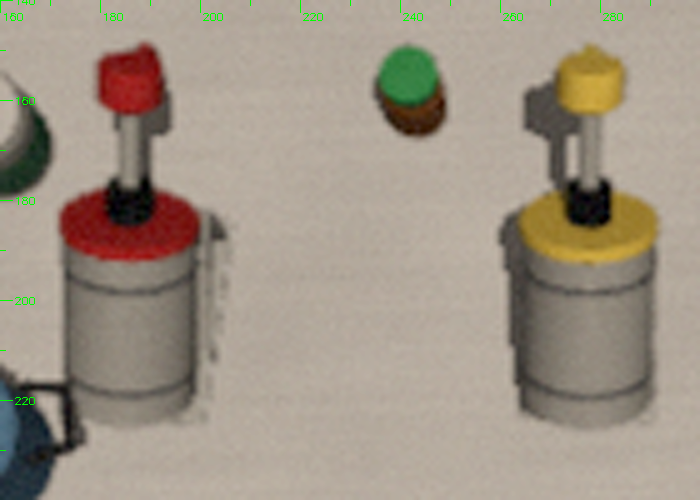

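View pics/t2.png

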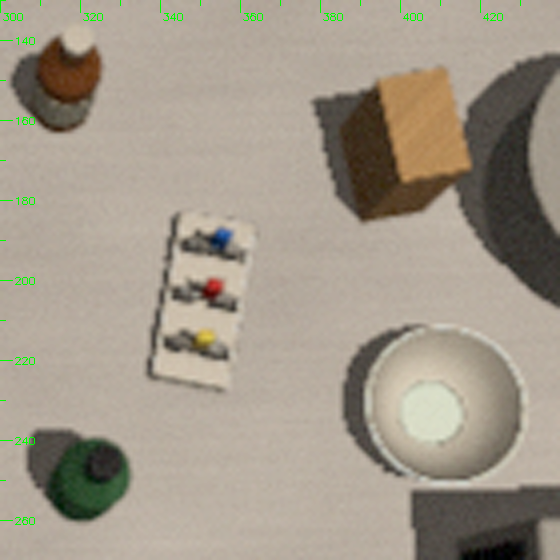

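View pics/s1.png

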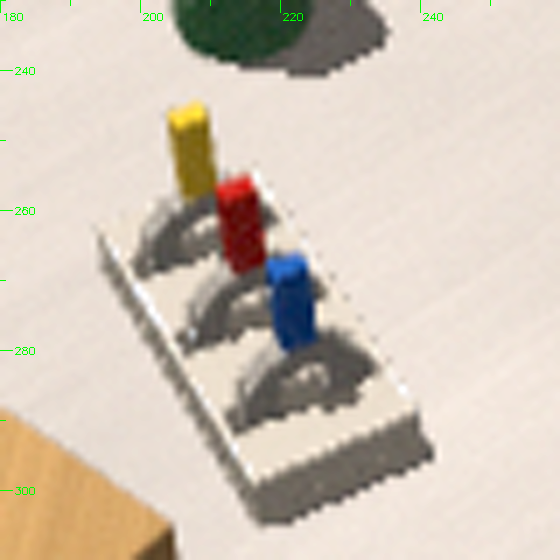

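View pics/s2.png

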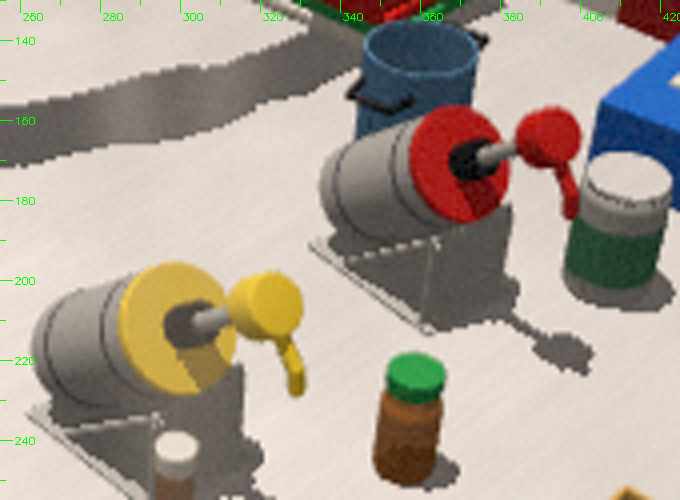

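```bash
cat > h.py <<'E'
import numpy as np,cv2,pickle
from scipy.spatial.transform import Rotation as R
class Cam:
    def __init__(s,r):
        s.K=np.array(r["mtx"]);s.rv=np.array(r["rvec"],float).ravel();s.t=np.array(r["tvec"],float).ravel();s.img=r["img"]
        s.Rm=R.from_rotvec(s.rv).as_matrix(); s.c=-s.Rm.T@s.t
    def pr(s,P):
        p=(np.atleast_2d(P)@s.Rm.T+s.t)@s.K.T; return p[:,:2]/p[:,2:]
    def ray(s,uv,z):
        d=s.Rm.T@np.linalg.solve(s.K,[uv[0],uv[1],1.]); return s.c+d*(z-s.c[2])/d[2]
def circ(r,z,n=40,c=(0,0)):
    a=np.linspace(0,2*np.pi,n,endpoint=False); return np.c_[c[0]+r*np.cos(a),c[1]+r*np.sin(a),np.full(n,z)]
def cyl(r,z0,z1): return np.r_[circ(r,z0),circ(r,z1)]
def box(x0,x1,y0,y1,z0,z1): return np.array([[x,y,z] for x in(x0,x1) for y in(y0,y1) for z in(z0,z1)],float)
SS=6
def draw(shape_roi,parts,cam):
    """parts: list of (world pts, value). returns soft mask in roi (x0,y0,x1,y1)"""
    x0,y0,x1,y1=shape_roi
    m=np.zeros(((y1-y0)*SS,(x1-x0)*SS),np.float32)
    for P,v in parts:
        p=((cam.pr(P)-[x0,y0]+0.5)*SS-0.5)
        h=cv2.convexHull((p*16).round().astype(np.int32))
        cv2.fillConvexPoly(m,h,float(v),shift=4)
    return cv2.resize(m,(x1-x0,y1-y0),interpolation=cv2.INTER_AREA)
def rodT(x,y,yaw):
    h=np.array([np.cos(yaw),np.sin(yaw),0]);Z=np.array([0,0,1.]);a=np.radians(50)
    zr=np.sin(a)*h+np.cos(a)*Z; xr=np.cos(a)*h-np.sin(a)*Z; yr=np.cross(zr,xr)
    return np.c_[xr,yr,zr],np.array([x,y,.150])
E
cat > fit.py <<'E'
from h import *
from scipy.optimize import minimize
cams={n:Cam(pickle.load(open(n+"0.pkl","rb"))) for n in("top","scene")}
for n,c in cams.items(): print(n,"cam pos",c.c.round(3))
def soft(cam,col):
    hsv=cv2.cvtColor(cam.img,cv2.COLOR_RGB2HSV).astype(float)
    H,S,V=hsv[...,0],hsv[...,1],hsv[...,2]
    lo,hi,smin=dict(red=(170,190,130),yellow=(18,34,120),blue=(100,130,130))[col]
    Hh=np.where((H<60)&(hi>180),H+180,H)
    return ((Hh>=lo)&(Hh<=hi)&(S>smin)).astype(np.float32)
rois={"red":{"top":(165,142,206,198),"scene":(350,150,402,195)},"yellow":{"top":(260,142,296,198),"scene":(278,190,335,232)}}
def parts(x,y,yaw,th,sw):
    Rm,o=rodT(x,y,yaw); w=lambda P:P@Rm.T+o
    return [(w(cyl(.047,-.025-th,-.025)),1),(w(cyl(.016,-.025,0)),0),(w(cyl(.007,0,.06)),0),(w(cyl(.022,.06,.088)),1),(w(box(.0,.064,-sw,sw,.062,.082)),1)]
if __name__=="__main__":
  for col,g in(("red",(.5,.28,0)),("yellow",(.5,-.0,0))):
    R_=rois[col]
    for use in(("top","scene"),("top",),("scene",)):
        ms={n:soft(cams[n],col)[R_[n][1]:R_[n][3],R_[n][0]:R_[n][2]] for n in use}
        def f(p): return sum(np.abs(draw(R_[n],parts(p[0],p[1],p[2],abs(p[3]),abs(p[4])),cams[n])-ms[n]).sum() for n in use)
        best=None
        for gx in(-.04,0,.04):
          for gy in (-.02,.02):
            s0=np.array([g[0]+gx,g[1]+gy,0,.01,.007])
            sim=np.vstack([s0]+[s0+d for d in np.diag([.03,.03,.15,.006,.003])])
            r=minimize(f,s0,method="Nelder-Mead",options=dict(initial_simplex=sim,maxiter=400,xatol=1e-5,fatol=.01))
            if best is None or r.fun<best.fun: best=r
        print(col,use,best.x.round(4),round(best.fun,1),[m.sum() for m in ms.values()])
E
python3 fit.py
```

```text
top cam pos [ 0.194 -0.003  1.787]
scene cam pos [ 1.216 -0.696  0.897]
red ('top', 'scene') [ 0.5983  0.2895 -0.0874  0.0072  0.0066] 263.2 [np.float32(416.0), np.float32(722.0)]
red ('top',) [0.503  0.2867 0.2723 0.0377 0.    ] 309.9 [np.float32(416.0)]
red ('scene',) [ 0.5992  0.2888 -0.065   0.0072  0.0074] 157.8 [np.float32(722.0)]
yellow ('top', 'scene') [ 0.5915 -0.0151  0.0011  0.0086  0.0067] 278.7 [np.float32(418.0), np.float32(916.0)]
yellow ('top',) [ 0.5902 -0.0134 -0.0399  0.007   0.0052] 79.0 [np.float32(418.0)]
yellow ('scene',) [ 0.5914 -0.0157 -0.0064  0.0084  0.005 ] 171.6 [np.float32(916.0)]
```

```bash
cat > ov.py <<'E'
from fit import *
def overlay(cam,img,items,roi,k):
    x0,y0,x1,y1=roi
    c=cv2.resize(img[y0:y1,x0:x1,::-1],None,fx=k,fy=k,interpolation=cv2.INTER_NEAREST)
    for P,col in items:
        h=cv2.convexHull((((cam.pr(P)-[x0,y0]+.5)*k-.5)*16).round().astype(np.int32))
        cv2.polylines(c,[h],True,col,1,shift=4)
    return c
if __name__=="__main__":
  for nm,q in(("red",(.5983,.2895,-.0874,.0072,.0066)),("yellow",(.5915,-.0151,0.001,.0086,.0067))):
    ims=[]
    for n in("top","scene"):
        r=rois[nm][n]; r=(r[0]-8,r[1]-8,r[2]+8,r[3]+12)
        ims.append(overlay(cams[n],cams[n].img,[(P,(0,255,0) if v else (255,0,255)) for P,v in parts(*q)],r,7))
        m=soft(cams[n],nm)
    H=max(i.shape[0] for i in ims); o=np.hstack([cv2.copyMakeBorder(i,0,H-i.shape[0],0,0,0) for i in ims])
    print(o.shape); o=cv2.resize(o,None,fx=min(1,800/o.shape[1]),fy=min(1,800/o.shape[1]))
    cv2.imwrite(f"pics/ov_{nm}.png",o)
E
python3 ov.py
```

```text
top cam pos [ 0.194 -0.003  1.787]
scene cam pos [ 1.216 -0.696  0.897]
(532, 875, 3)
(532, 875, 3)
```

View pics/ov_red.png

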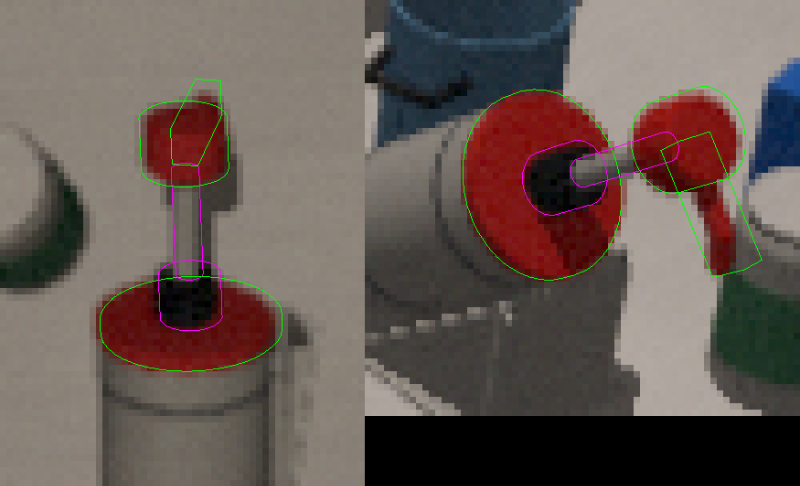

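View pics/ov_yellow.png

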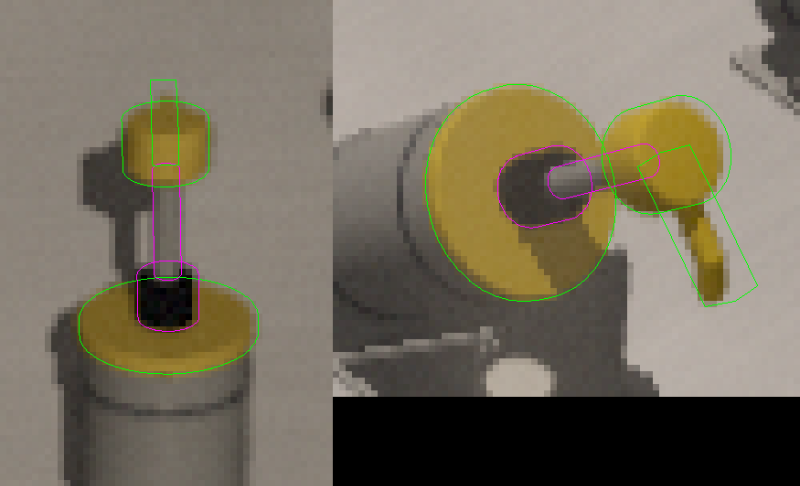

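```bash
cat > fit2.py <<'E'
from fit import *
def parts2(x,y,yaw,th,zt,rh):
    Rm,o=rodT(x,y,yaw); w=lambda P:P@Rm.T+o
    return [(w(cyl(.047,-.025-th,-.025)),1),(w(cyl(.016,-.025,0)),0),(w(cyl(.007,0,.06)),0),(w(cyl(rh,.06,zt)),1)]
def ign(x,y,yaw):
    Rm,o=rodT(x,y,yaw); w=lambda P:P@Rm.T+o
    return [(w(box(.02,.07,-.012,.012,.055,.09)),1),(w(cyl(.022,.06,.085)),0)]
if __name__=="__main__":
  for col,g in(("red",(.598,.2895,-.05)),("yellow",(.5915,-.015,0))):
    R_=rois[col]
    for use in(("top","scene"),("top",),("scene",)):
        ms={n:soft(cams[n],col)[R_[n][1]:R_[n][3],R_[n][0]:R_[n][2]] for n in use}
        ig={n:1-draw(R_[n],ign(*g),cams[n]) for n in use}
        def f(p): return sum((ig[n]*np.abs(draw(R_[n],parts2(*p),cams[n])-ms[n])).sum() for n in use)
        best=None
        for gx in(-.01,0.01):
          for gy in (-.05,.05):
            s0=np.array([g[0]+gx,g[1],g[2]+gy,.01,.085,.022])
            sim=np.vstack([s0]+[s0+d for d in np.diag([.02,.01,.1,.006,-.005,-.002])])
            r=minimize(f,s0,method="Nelder-Mead",options=dict(initial_simplex=sim,maxiter=600,xatol=1e-5,fatol=.01))
            if best is None or r.fun<best.fun: best=r
        print(col,use,best.x.round(4),round(best.fun,1),[m.sum() for m in ms.values()])
E
python3 fit2.py
```

```text
top cam pos [ 0.194 -0.003  1.787]
scene cam pos [ 1.216 -0.696  0.897]
red ('top', 'scene') [ 0.5989  0.2895 -0.1038  0.0083  0.0846  0.0197] 135.8 [np.float32(416.0), np.float32(722.0)]
red ('top',) [ 0.5987  0.2917 -0.1525  0.0079  0.0843  0.0198] 62.6 [np.float32(416.0)]
red ('scene',) [ 0.5994  0.288  -0.0925  0.007   0.0839  0.0204] 64.1 [np.float32(722.0)]
yellow ('top', 'scene') [ 0.5918 -0.0152 -0.0034  0.0081  0.0832  0.0207] 144.7 [np.float32(418.0), np.float32(916.0)]
yellow ('top',) [ 0.5908 -0.0133 -0.0337  0.0072  0.0859  0.0198] 59.7 [np.float32(418.0)]
yellow ('scene',) [ 0.5917 -0.0167  0.0038  0.0047  0.0834  0.0206] 66.4 [np.float32(916.0)]
```

```bash
cat > fitr.py <<'E'
from fit import *
roi={"top":(334,180,366,230),"scene":(195,240,246,308)}
slot={"blue":.045,"red":0,"yellow":-.045}
def tab(x,y,yaw,xs,zb):
    c,s=np.cos(yaw),np.sin(yaw);Rm=np.array([[c,-s,0],[s,c,0],[0,0,1]])
    return box(xs-.005,xs+.005,-.007,.007,zb,.095)@Rm.T+[x,y,0]
def rackb(x,y,yaw):
    c,s=np.cos(yaw),np.sin(yaw);Rm=np.array([[c,-s,0],[s,c,0],[0,0,1]])
    return box(-.075,.075,-.034,.034,0,.026)@Rm.T+[x,y,0]
if __name__=="__main__":
  for use in(("top","scene"),("top",),("scene",)):
    ms={(n,c):soft(cams[n],c)[roi[n][1]:roi[n][3],roi[n][0]:roi[n][2]] for n in use for c in slot}
    def f(p): return sum(np.abs(draw(roi[n],[(tab(p[0],p[1],p[2],slot[c],p[3]),1)],cams[n])-ms[n,c]).sum() for n in use for c in slot)
    best=None
    for gx in(.47,.5,.53):
      for gy in(-.25,-.23,-.27):
        s0=np.array([gx,gy,-.1,.055]);sim=np.vstack([s0]+[s0+d for d in np.diag([.02,.02,.1,.005])])
        r=minimize(f,s0,method="Nelder-Mead",options=dict(initial_simplex=sim,maxiter=500,xatol=1e-5,fatol=.01))
        if best is None or r.fun<best.fun: best=r
    print(use,best.x.round(4),round(best.fun,1),{k:v.sum() for k,v in ms.items()})
    if len(use)==2: p=best.x
  # other objects: bottles by pixels (top of caps)
  ims=[]
  for n in("top","scene"):
    ims.append(overlay(cams[n],cams[n].img,[(tab(p[0],p[1],p[2],slot[c],p[3]),(0,255,0)) for c in slot]+[(rackb(*p[:3]),(255,0,255))],roi[n],8)) if 0 else None
  t=cams["top"]; s=cams["scene"]
  print("oil cap", t.ray((325,245.5),.23),"vin cap",t.ray((318.8,140),.2), "oil base",t.ray((317,254),.0))
  import importlib; from ov import overlay
  ims=[overlay(cams[n],cams[n].img,[(tab(p[0],p[1],p[2],slot[c],p[3]),(0,255,0)) for c in slot]+[(rackb(*p[:3]),(255,0,255))],roi[n],8) for n in("top","scene")]
  H=max(i.shape[0] for i in ims); cv2.imwrite("pics/ovr.png",np.hstack([cv2.copyMakeBorder(i,0,H-i.shape[0],0,0,0) for i in ims]))
E
python3 fitr.py
```

```text
top cam pos [ 0.194 -0.003  1.787]
scene cam pos [ 1.216 -0.696  0.897]
('top', 'scene') [ 0.5155 -0.2733 -0.2226  0.0585] 88.8 {('top', 'blue'): np.float32(12.0), ('top', 'red'): np.float32(15.0), ('top', 'yellow'): np.float32(16.0), ('scene', 'blue'): np.float32(71.0), ('scene', 'red'): np.float32(73.0), ('scene', 'yellow'): np.float32(73.0)}
('top',) [ 0.5108 -0.268  -0.2125  0.0927] 16.8 {('top', 'blue'): np.float32(12.0), ('top', 'red'): np.float32(15.0), ('top', 'yellow'): np.float32(16.0)}
('scene',) [ 0.5161 -0.2738 -0.2261  0.0591] 48.1 {('scene', 'blue'): np.float32(71.0), ('scene', 'red'): np.float32(73.0), ('scene', 'yellow'): np.float32(73.0)}
oil cap [ 0.35009681 -0.15534177  0.23      ] vin cap [ 0.69858269 -0.15159952  0.2       ] oil base [ 0.34373089 -0.14843924  0.        ]
```

View pics/ovr.png

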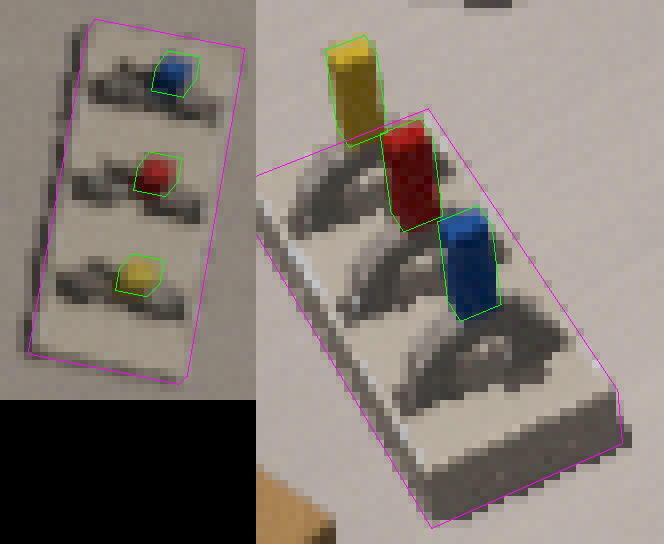

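Fits agree to within a few mm: rack ≈ (0.514, −0.271, yaw −0.22), order blue/red/yellow from far to near. Red rod foot ≈ (0.599, 0.2895, yaw −0.10), yellow rod foot ≈ (0.5915, −0.015, yaw −0.01). Next I'll move up and over.

Call:
servo_tool --motion '[-3.5,-2.15,-1.2,0,0,0,1,-3.5,-2.15,-1.2,0,0,0,1,-3.5,-2.15,-1.2,0,0,0,1,-3.5,-2.15,-1.2,0,0,0,1,-3.5,-2.15,-1.2,0,0,0,1,-3.5,-2.15,-1.2,0,0,0,1,-3.5,-2.15,-1.2,0,0,0,1,-3.5,-2.15,-1.2,0,0,0,1,-3.5,-2.15,-1.2,0,0,0,1,-3.5,-2.15,-1.2,0,0,0,1,-3.5,-2.15,-1.2,0,0,0,1,-3.5,-2.15,-1.2,0,0,0,1]'

```text
time_s: 1.3
tool_pos: [0.5035, 0.2765, 0.402]
tcp_rot: [0.123, 0.992, -0.0, -0.0]
contact_force: [0.3, 0.0, 0.8]
grip_width: 1.003
```

```bash
cat > st.py <<'E'
from h import *
from bench import observe
import json
o=observe(); print("t",round(o["time_s"],2),"q",o["qpos"].round(3),"pos",o["tool_pos"].round(4),"F",o["contact_force"].round(1),"M",o["torque"].round(2),"w",round(o["grip_width"],3))
Rm=R.from_quat(o["tcp_rot"]).as_matrix(); print("xt",Rm[:,0].round(3),"yt",Rm[:,1].round(3),"zt",Rm[:,2].round(3))
open("log.jsonl","a").write(json.dumps([list(map(float,o["qpos"])),list(map(float,o["tool_pos"])),list(map(float,o["tcp_rot"]))])+"\n")
def goto(p,Rg=None):
    """report tool-frame shift (cm) from current pose to p and rotvec (tool axes) to Rg"""
    d=Rm.T@(np.array(p)-o["tool_pos"])*100; print("shift cm",d.round(2),"norm",np.linalg.norm(d).round(2))
    if Rg is not None: print("rotvec",R.from_matrix(Rm.T@Rg).as_rotvec().round(4))
def Rtool(yaw,tilt):
    """jaw y along level dir at yaw+90deg; z tilted outward from down by tilt"""
    h=np.array([np.cos(yaw),np.sin(yaw),0]);y=np.array([-np.sin(yaw),np.cos(yaw),0])
    z=np.sin(tilt)*h-np.cos(tilt)*np.array([0,0,1.]); x=np.cross(y,z); return np.c_[x,y,z]
E
python3 - <<'E'
from st import *
goto((.514,-.271,.30),Rtool(-.22,0))
E
```

```text
t 1.3 q [-0.733  0.288  0.196  1.566 -0.057  1.294  0.796] pos [0.5035 0.2765 0.402 ] F [0.3 0.  0.8] M [ 0.01 -0.01 -0.03] w 1.003
xt [-0.97   0.243  0.   ] yt [ 0.243  0.97  -0.   ] zt [-0. -0. -1.]
shift cm [-14.34 -52.85  10.21] norm 55.71
rotvec [-0.0003 -0.0004 -0.0257]
```

Call:
servo_tool --motion '[-1.02,-3.78,0.73,0,0,0,1,-1.02,-3.78,0.73,0,0,0,1,-1.02,-3.78,0.73,0,0,0,1,-1.02,-3.78,0.73,0,0,0,1,-1.02,-3.78,0.73,0,0,0,1,-1.02,-3.78,0.73,0,0,0,1,-1.02,-3.78,0.73,0,0,0,1,-1.02,-3.78,0.73,0,0,0,1,-1.02,-3.78,0.73,0,0,0,1,-1.02,-3.78,0.73,0,0,0,1,-1.02,-3.78,0.73,0,0,0,1,-1.02,-3.78,0.73,0,0,0,1,-1.02,-3.78,0.73,0,0,0,1,-1.02,-3.78,0.73,0,0,-0.026,1,0,0,0,0,0,0,1]'

```text
time_s: 2.8
tool_pos: [0.5102, -0.2758, 0.2984]
tcp_rot: [0.113, 0.994, -0.002, -0.001]
contact_force: [0.1, -0.7, 0.2]
grip_width: 1.002
```

```bash
python3 - <<'E'
from st import *
goto((.514,-.271,.15),Rtool(-.22,0))
from bench import read_camera
ims=[]
for n in("top","scene"):
    r=read_camera(n); pickle.dump(r,open(n+"1.pkl","wb")); ims.append(r["img"][:,:,::-1])
cv2.imwrite("pics/b1.png",cv2.resize(np.hstack([ims[0][60:320,180:480],ims[1][100:360,100:400]]),None,fx=1.33,fy=1.33))
# kinematics fit
o0=[-1.39115865,0.53721108,-0.00447,1.5388692,0.0026,1.067303,-0.0712]
E
```

```text
t 2.8 q [ 0.06   0.4    0.472  1.708 -0.197  1.083  1.937] pos [ 0.5102 -0.2758  0.2984] F [ 0.1 -0.7  0.2] M [-0.04  0.02  0.02] w 1.002
xt [-0.974  0.225  0.002] yt [ 0.225  0.974 -0.003] zt [-0.003 -0.003 -1.   ]
shift cm [-0.29  0.61 14.84] norm 14.86
rotvec [-0.0035 -0.0018 -0.007 ]
```

View pics/b1.png

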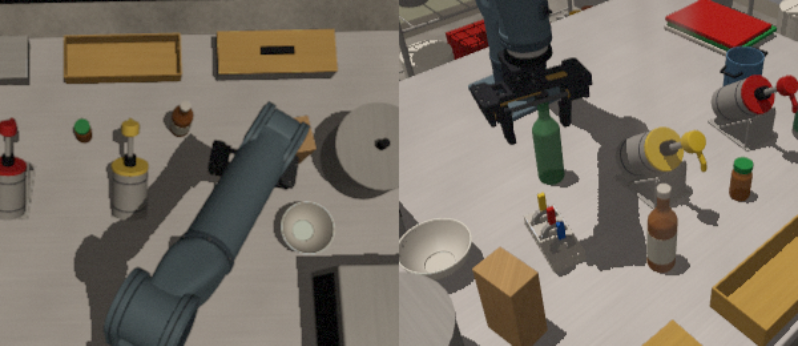

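Call:
servo_tool --motion '[-0.1,0.2,2,-0.0035,-0.0018,-0.007,1,-0.1,0.2,2.5,0,0,0,1,-0.1,0.2,2.5,0,0,0,1,0,0,2.5,0,0,0,1,0,0,2.5,0,0,0,1,0,0,2.5,0,0,0,1,0,0,2,0,0,0,1,0,0,2,0,0,0,1,0,0,1.5,0,0,0,1,0,0,1,0,0,0,1,0,0,0.6,0,0,0,1,0,0,0,0,0,0,1]'

```text
time_s: 4.1
tool_pos: [0.5172, -0.2638, 0.0832]
tcp_rot: [0.106, 0.994, 0.002, 0.001]
contact_force: [-0.4, -0.8, 1.0]
grip_width: 1.0
```

```bash
python3 - <<'E'
from st import *
goto((.514,-.271,.082),Rtool(-.22,0))
from bench import read_camera
ims=[]
for n in("top","scene"):
    r=read_camera(n); pickle.dump(r,open(n+"1.pkl","wb")); ims.append(r["img"][:,:,::-1])
a=cv2.resize(ims[0][150:250,300:400],None,fx=4,fy=4); b=cv2.resize(ims[1][210:310,170:270],None,fx=4,fy=4)
cv2.imwrite("pics/b2.png",np.hstack([a,b]))
E
```

```text
t 4.1 q [ 0.146  0.686  0.34   1.848 -0.356  0.667  2.056] pos [ 0.5172 -0.2638  0.0832] F [-0.4 -0.8  1. ] M [-0.04 -0.   -0.02] w 1.0
xt [-0.978  0.211 -0.001] yt [0.211 0.978 0.004] zt [ 0.002  0.003 -1.   ]
shift cm [ 0.17 -0.77  0.12] norm 0.8
rotvec [0.0038 0.0013 0.0077]
```

View pics/b2.png

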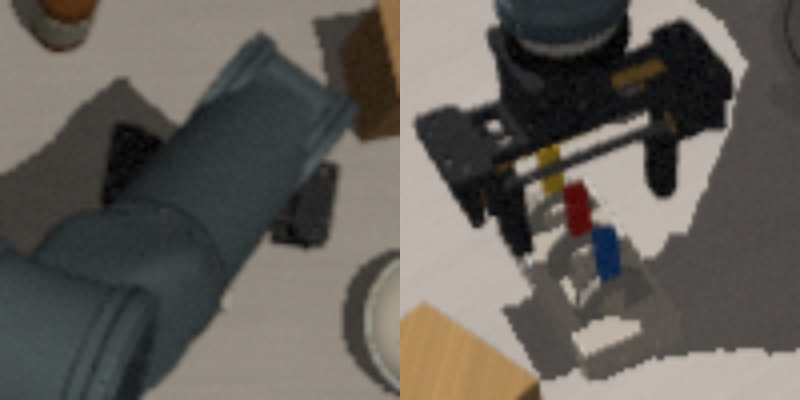

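Call:
servo_tool --motion '[0.08,-0.38,0.06,0.004,0.001,0.008,1,0.08,-0.38,0.06,0,0,0,1,0,0,0,0,0,0,1,0,0,0,0,0,0,1]'

```text
time_s: 4.6
tool_pos: [0.514, -0.2716, 0.0825]
tcp_rot: [0.11, 0.994, -0.0, 0.0]
contact_force: [0.2, -0.4, 0.5]
grip_width: 0.999
```

```bash
python3 - <<'E'
from st import *
goto((.514,-.271,.082),Rtool(-.22,0))
E
```

```text
t 4.6 q [ 0.155  0.689  0.345  1.848 -0.355  0.665  2.059] pos [ 0.514  -0.2716  0.0825] F [ 0.2 -0.4  0.5] M [-0.01  0.01 -0.03] w 0.999
xt [-0.976  0.219 -0.001] yt [ 0.219  0.976 -0.001] zt [ 0.001 -0.001 -1.   ]
shift cm [0.01 0.06 0.05] norm 0.08
rotvec [-0.0006  0.001  -0.0013]
```

Call:
servo_tool --motion '[0,0,0,0,0,0,-1,0,0,0,0,0,0,-1,0,0,0,0,0,0,-1,0,0,0,0,0,0,-1,0,0,0,0,0,0,-1,0,0,0,0,0,0,-1,0,0,0,0,0,0,-1,0,0,0,0,0,0,-1,0,0,0,0,0,0,-1,0,0,0,0,0,0,-1]' --force 30

```text
time_s: 5.6
tool_pos: [0.5141, -0.2713, 0.0824]
tcp_rot: [0.11, 0.994, -0.0, 0.0]
contact_force: [0.0, -0.5, -0.5]
grip_width: 0.158
```

```bash
python3 - <<'E'
from st import *
E
```

```text
t 5.6 q [ 0.155  0.689  0.345  1.848 -0.355  0.665  2.059] pos [ 0.5141 -0.2713  0.0824] F [ 0.  -0.5 -0.5] M [-0.    0.01  0.05] w 0.158
xt [-0.976  0.219 -0.001] yt [ 0.219  0.976 -0.   ] zt [ 0.001 -0.001 -1.   ]
```

Call:
servo_tool --motion '[0,0,-0.5,0,0,0,-1,0,0,-1,0,0,0,-1,0,0,-2,0,0,0,-1,0,0,-3,0,0,0,-1,0,0,-3.5,0,0,0,-1,0,0,-3.5,0,0,0,-1,0,0,-3.5,0,0,0,-1,0,0,-3.5,0,0,0,-1,0,0,-3.5,0,0,0,-1,0,0,-3,0,0,0,-1,0,0,-1.5,0,0,0,-1,0,0,0,0,0,0,-1]'

```text
time_s: 6.8
tool_pos: [0.5145, -0.2718, 0.3704]
tcp_rot: [0.11, 0.994, -0.001, 0.003]
contact_force: [0.3, -0.5, -0.7]
grip_width: 0.154
```

```bash
cat >> st.py <<'E'
RED=(.599,.2895,-.11); YEL=(.5915,-.015,-.01)
def place(rod,ox,z,g=.052,lat=0.,tilt=np.radians(40)):
    """TCP position & R for collar centre at rod-frame (ox,lat,z) m; g: TCP height on collar z"""
    Rr,f=rodT(*rod); p=f+Rr@np.array([ox-g,lat,z]); return p,Rtool(rod[2],tilt)
E
python3 - <<'E'
from st import *
p,Rg=place(RED,-.05,.014); print(p.round(4)); goto(p,Rg)
goto((.45,.2,.36))
E
```

```text
t 6.8 q [ 0.033  0.337  0.495  1.614 -0.169  1.226  1.91 ] pos [ 0.5145 -0.2718  0.3704] F [ 0.3 -0.5 -0.7] M [-0.05 -0.01  0.02] w 0.154
xt [-0.976  0.219 -0.006] yt [ 0.219  0.976 -0.001] zt [ 0.006 -0.002 -1.   ]
[0.5445 0.2955 0.2371]
shift cm [ 9.6  56.03 13.21] norm 58.36
rotvec [-0.0401 -0.6915 -0.1061]
shift cm [16.65 44.62  0.9 ] norm 47.63
```

Call:
servo_tool --motion '[0.85,3.9,0,0,0,0,-1,0.85,3.9,0,0,0,0,-1,0.85,3.9,0,0,0,0,-1,0.85,3.9,0,0,0,0,-1,0.85,3.9,0,0,0,0,-1,0.85,3.9,0,0,0,0,-1,0.85,3.9,0,0,0,0,-1,0.85,3.9,0,0,0,0,-1,0.85,3.9,0,0,0,0,-1,0.85,3.9,0,0,0,0,-1,0.85,3.9,0,0,0,0,-1,0.85,3.9,0,0,0,0,-1,0.85,3.9,0,0,0,0,-1,0.85,3.9,0,0,0,0,-1,0,0,0,0,0,-0.1,-1,0,0,0,0,0,0,-1]'

```text
time_s: 8.4
tool_pos: [0.5164, 0.2884, 0.3656]
tcp_rot: [0.059, 0.998, -0.001, -0.001]
contact_force: [-0.4, -1.0, -1.9]
grip_width: 0.157
```

```bash
python3 - <<'E'
from st import *
p,Rg=place(RED,-.05,.014); print(p.round(4)); goto(p,Rg)
E
```

```text
t 8.4 q [-0.724  0.344  0.182  1.576 -0.064  1.23   0.923] pos [0.5164 0.2884 0.3656] F [-0.4 -1.  -1.9] M [-0.06 -0.   -0.01] w 0.157
xt [-0.993  0.117  0.001] yt [ 0.117  0.993 -0.002] zt [-0.001 -0.002 -1.   ]
[0.5445 0.2955 0.2371]
shift cm [-2.72  1.06 12.84] norm 13.16
rotvec [-0.0048 -0.6991 -0.0065]
```

Call:
servo_tool --motion '[0,0,0,0,-0.1,0,-1,0,0,0,0,-0.1,0,-1,0,0,0,0,-0.1,0,-1,0,0,0,0,-0.1,0,-1,0,0,0,0,-0.1,0,-1,0,0,0,0,-0.1,0,-1,0,0,0,0,-0.1,0,-1,0,0,0,0,0,0,-1,0,0,0,0,0,0,-1]'

```text
time_s: 9.3
tool_pos: [0.5171, 0.2867, 0.3665]
tcp_rot: [0.057, 0.938, -0.021, 0.341]
contact_force: [0.6, -0.7, -0.6]
grip_width: 0.155
```

```bash
python3 - <<'E'
from st import *
p,Rg=place(RED,-.075,.014); print(p.round(4)); goto(p,Rg)
from bench import read_camera
ims=[]
for n in("top","scene"):
    r=read_camera(n); pickle.dump(r,open(n+"2.pkl","wb")); ims.append(r["img"][:,:,::-1])
a=cv2.resize(ims[0][100:300,100:300],None,fx=2,fy=2); b=cv2.resize(ims[1][50:250,230:430],None,fx=2,fy=2)
cv2.imwrite("pics/b3.png",np.hstack([a,b]))
E
```

```text
t 9.3 q [-1.107  0.137  0.26   2.022  0.836  0.747  0.028] pos [0.5171 0.2867 0.3665] F [ 0.6 -0.7 -0.6] M [ 0.11  0.71 -0.  ] w 0.155
xt [-0.761  0.093 -0.642] yt [ 0.122  0.993 -0.001] zt [ 0.637 -0.079 -0.766]
[0.5285 0.2973 0.2563]
shift cm [6.31 1.21 9.09] norm 11.13
rotvec [-0.0089 -0.0005 -0.0087]
```

View pics/b3.png

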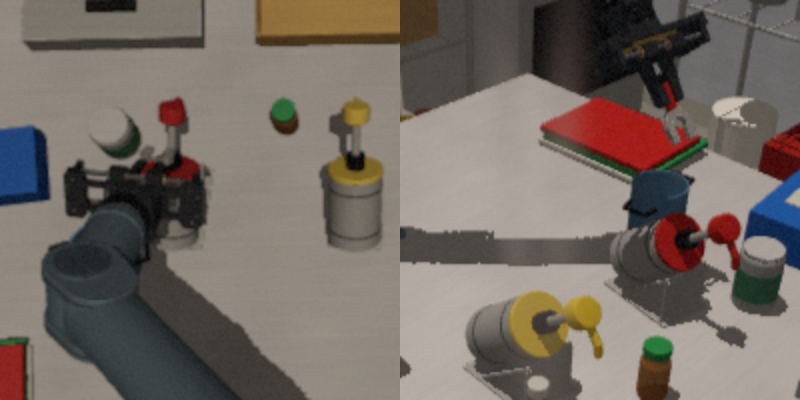

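Call:
servo_tool --motion '[1.05,0.2,1.5,-0.009,0,-0.009,-1,1.05,0.2,1.5,0,0,0,-1,1.05,0.2,1.5,0,0,0,-1,1.05,0.2,1.5,0,0,0,-1,1.05,0.2,1.5,0,0,0,-1,1.05,0.2,1.5,0,0,0,-1,0,0,0,0,0,0,-1,0,0,0,0,0,0,-1]'

```text
time_s: 10.2
tool_pos: [0.5294, 0.2981, 0.2581]
tcp_rot: [0.052, 0.938, -0.019, 0.343]
contact_force: [-0.7, -0.7, -1.1]
grip_width: 0.155
```

```bash
cat > snap.py <<'E'
from st import *
from bench import read_camera
def snap(k,rt,rs,f):
    ims=[]
    for n,r4 in(("top",rt),("scene",rs)):
        r=read_camera(n); pickle.dump(r,open(f"{n}{k}.pkl","wb"))
        x0,y0,x1,y1=r4; ims.append(cv2.resize(r["img"][y0:y1,x0:x1,::-1],None,fx=f,fy=f,interpolation=cv2.INTER_CUBIC))
    H=max(i.shape[0] for i in ims); cv2.imwrite(f"pics/k{k}.png",cv2.convertScaleAbs(np.hstack([cv2.copyMakeBorder(i,0,H-i.shape[0],0,0,0) for i in ims]),alpha=1.3))
E
python3 - <<'E'
from snap import *
p,Rg=place(RED,-.05,.014); print(p.round(4)); goto(p,Rg)
snap(4,(140,130,230,220),(320,110,410,200),4)
E
```

```text
t 10.2 q [-1.124  0.332  0.309  2.102  1.054  0.535 -0.276] pos [0.5294 0.2981 0.2581] F [-0.7 -0.7 -1.1] M [0.09 0.74 0.03] w 0.155
xt [-0.76   0.084 -0.645] yt [0.11  0.994 0.   ] zt [ 0.641 -0.071 -0.764]
[0.5445 0.2955 0.2371]
shift cm [ 0.18 -0.09  2.59] norm 2.6
rotvec [ 0.0003  0.0028 -0.0002]
```

View pics/k4.png

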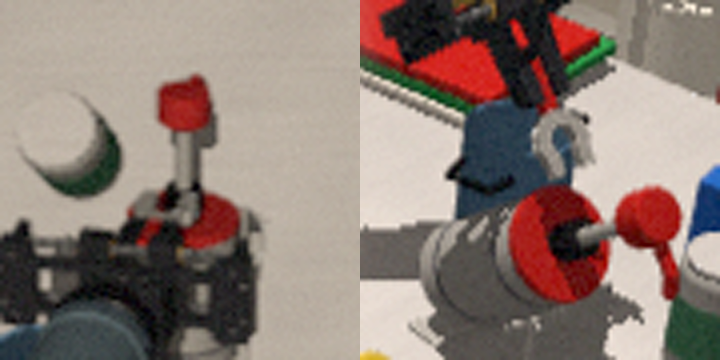

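```bash
cat > ov2.py <<'E'
from h import *
from fit2 import parts2
def collar_pts(pos,Rt,g=.052):
    # collar frame: x bore axis, y jaw, z tab dir. tool: z=-collar z, y= y
    Rc=np.c_[-Rt[:,0]*-1,Rt[:,1],-Rt[:,2]]; c=pos+Rt[:,2]*g
    a0=np.arcsin(.0095/.026); a1=np.arcsin(.0095/.012)
    an=np.linspace(-np.pi/2+a0,3*np.pi/2-a0,60); out=np.c_[.026*np.cos(an),.026*np.sin(an)]
    out=out; inn=np.linspace(3*np.pi/2-a1,-np.pi/2+a1,40); i=np.c_[.012*np.cos(inn),.012*np.sin(inn)]
    o=np.r_[out,i]
    res=[]
    for xx in(-.005,.005): res.append(np.c_[np.full(len(o),xx),o]@Rc.T+c)
    tab=box(-.005,.005,-.007,.007,.026,.065)@Rc.T+c
    return res,tab
def ov(k,n,rod,pos,Rt,roi,f,out,g=.052):
    cam=Cam(pickle.load(open(f"{n}{k}.pkl","rb"))); x0,y0,x1,y1=roi
    c=cv2.convertScaleAbs(cv2.resize(cam.img[y0:y1,x0:x1,::-1],None,fx=f,fy=f,interpolation=cv2.INTER_CUBIC),alpha=1.3)
    T=lambda P:(((cam.pr(P)-[x0,y0]+.5)*f-.5)*16).round().astype(np.int32)
    res,tab=collar_pts(pos,Rt,g)
    for r in res: cv2.polylines(c,[T(r)],True,(255,255,0),1,shift=4)
    cv2.polylines(c,[cv2.convexHull(T(tab))],True,(0,255,255),1,shift=4)
    for P,v in parts2(*rod,.008,.085,.021): cv2.polylines(c,[cv2.convexHull(T(P))],True,(0,255,0) if v else (255,0,255),1,shift=4)
    return c
E
python3 - <<'E'
from ov2 import *
from st import *
Rt=Rm
a=ov(4,"top",RED,o["tool_pos"],Rt,(160,145,210,215),7,None); b=ov(4,"scene",RED,o["tool_pos"],Rt,(345,120,405,190),7,None)
cv2.imwrite("pics/o4.png",np.hstack([a,b]))
E
```

```text
top cam pos [ 0.194 -0.003  1.787]
scene cam pos [ 1.216 -0.696  0.897]
t 10.3 q [-1.125  0.331  0.308  2.102  1.055  0.534 -0.277] pos [0.5293 0.2986 0.2588] F [ 0.1 -0.1 -1.2] M [0.13 0.74 0.04] w 0.157
xt [-0.759  0.085 -0.645] yt [0.109 0.994 0.002] zt [ 0.642 -0.069 -0.764]
```

View pics/o4.png

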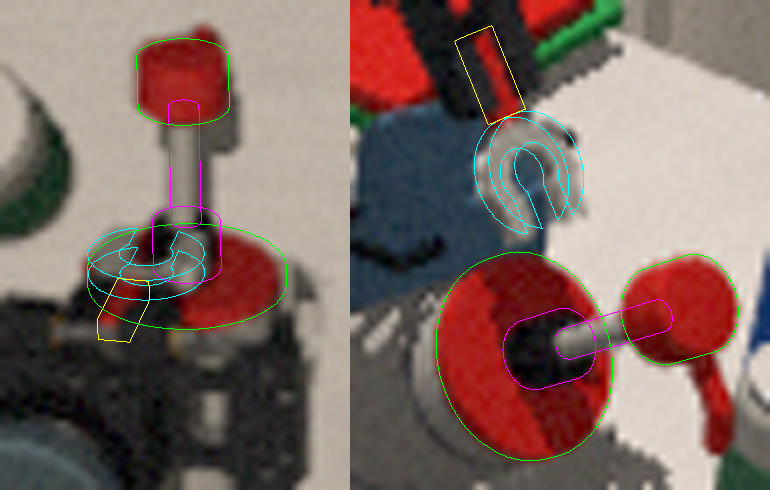

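```bash
python3 - <<'E'
from h import *
c=pickle.load(open("top4.pkl","rb"))["img"][155:200,155:205,::-1]
a=cv2.convertScaleAbs(cv2.resize(c,None,fx=12,fy=12,interpolation=cv2.INTER_CUBIC),alpha=1.6); cv2.imwrite("pics/z4.png",a)
E
```

```text
(no output)
```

View pics/z4.png

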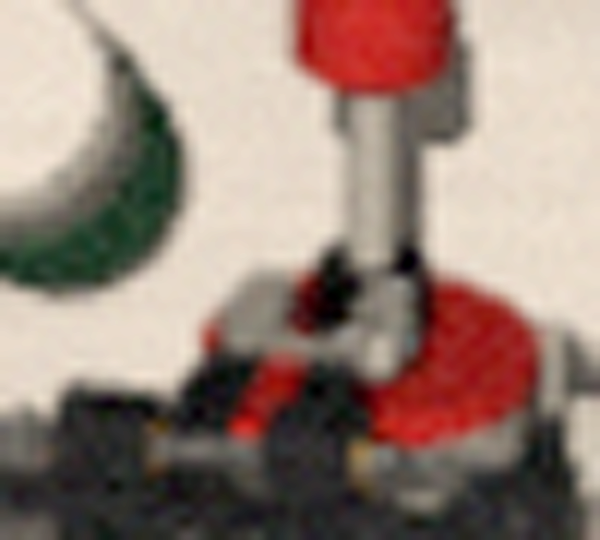

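```bash
cat > reg.py <<'E'
from ov2 import *
from scipy.optimize import minimize
def reg(k,n,pos,Rt,roi,g=.052,thr=28,extra=None):
    cam=Cam(pickle.load(open(f"{n}{k}.pkl","rb"))); b=Cam(pickle.load(open(f"{n}0.pkl","rb"))).img.astype(float)
    x0,y0,x1,y1=roi
    d=np.abs(cam.img.astype(float)-b).max(2)[y0:y1,x0:x1]
    return d,cam
E
python3 - <<'E'
from reg import *
out=[]
for n,roi in(("top",(165,165,205,200)),("scene",(355,125,395,160))):
    d,cam=reg(4,n,None,None,roi)
    i=cv2.cvtColor(np.clip(d*2,0,255).astype(np.uint8),cv2.COLOR_GRAY2BGR); 
    im=cv2.convertScaleAbs(cam.img[roi[1]:roi[3],roi[0]:roi[2],::-1],alpha=1.5)
    out.append(cv2.resize(np.hstack([i,im]),None,fx=9,fy=9,interpolation=cv2.INTER_NEAREST))
cv2.imwrite("pics/d4.png",np.vstack(out)[:, :800])
E
```

```text
top cam pos [ 0.194 -0.003  1.787]
scene cam pos [ 1.216 -0.696  0.897]
```

View pics/d4.png

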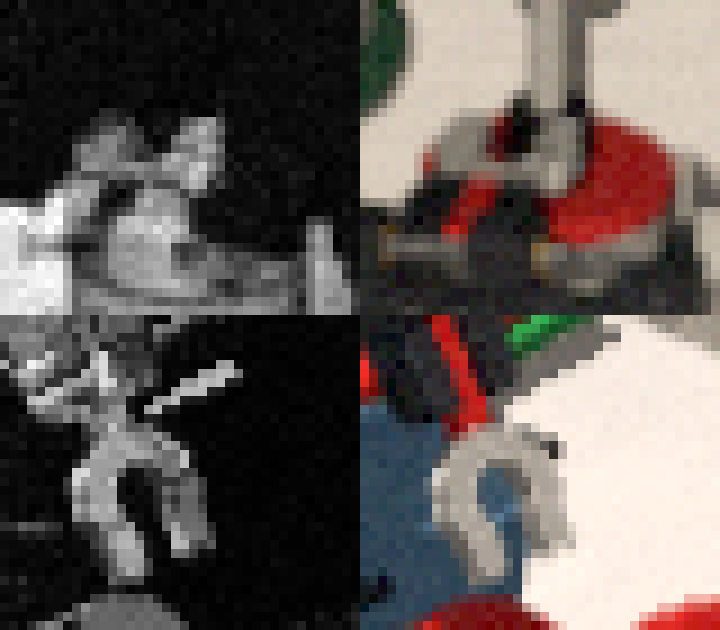

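```bash
cat >> reg.py <<'E'
def ringmask(cam,pos,Rt,roi,du,dv,g=.052):
    x0,y0,x1,y1=roi; m=np.zeros(((y1-y0)*SS,(x1-x0)*SS),np.float32)
    res,tab=collar_pts(pos,Rt,g)
    T=lambda P:(((cam.pr(P)+[du,dv]-[x0,y0]+.5)*SS-.5)*16).round().astype(np.int32)
    A,B=T(res[0]),T(res[1])
    for p in(A,B): cv2.fillPoly(m,[p],1.,shift=4)
    for i in range(len(A)):
        j=(i+1)%len(A); cv2.fillConvexPoly(m,cv2.convexHull(np.array([A[i],A[j],B[j],B[i]])),1.,shift=4)
    cv2.fillConvexPoly(m,cv2.convexHull(T(tab)),1.,shift=4)
    return cv2.resize(m,(x1-x0,y1-y0),interpolation=cv2.INTER_AREA)
def fit2d(k,n,pos,Rt,roi,thr=(15,60),g=.052):
    d,cam=reg(k,n,pos,Rt,roi); s=np.clip((d-thr[0])/(thr[1]-thr[0]),0,1)
    best=None
    for a in np.arange(-2.5,2.6,.25):
        for b in np.arange(-2.5,2.6,.25):
            c=np.abs(ringmask(cam,pos,Rt,roi,a,b,g)-s).sum()
            if best is None or c<best[0]: best=(c,a,b)
    r=minimize(lambda p:np.abs(ringmask(cam,pos,Rt,roi,p[0],p[1],g)-s).sum(),best[1:],method="Nelder-Mead",options=dict(initial_simplex=[best[1:],(best[1]+.3,best[2]),(best[1],best[2]+.3)]))
    return r.x.round(2),round(r.fun,1),round(s.sum(),1)
E
python3 - <<'E'
from reg import *
from st import *
p=o["tool_pos"]
print(fit2d(4,"top",p,Rm,(171,174,192,184)),fit2d(4,"scene",p,Rm,(360,138,382,157)))
# effect: px per mm in y and x at rod foot
for n in("top","scene"):
    c=Cam(pickle.load(open(n+"4.pkl","rb"))); P=p+Rm[:,2]*.052
    print(n,[(c.pr(P+np.eye(3)[i]*.01)-c.pr(P)).round(2) for i in range(3)])
E
```

```text
top cam pos [ 0.194 -0.003  1.787]
scene cam pos [ 1.216 -0.696  0.897]
t 10.3 q [-1.125  0.331  0.308  2.102  1.055  0.534 -0.277] pos [0.5293 0.2986 0.2588] F [ 0.1 -0.1 -1.2] M [0.13 0.74 0.04] w 0.157
xt [-0.759  0.085 -0.645] yt [0.109 0.994 0.002] zt [ 0.642 -0.069 -0.764]
(array([ 0.47, -0.03]), np.float64(19.4), np.float64(63.8)) (array([-0.09,  0.84]), np.float64(53.1), np.float64(139.1))
top [array([[ 0.04, -3.06]]), array([[-3.15,  0.07]]), array([[-0.59, -0.71]])]
scene [array([[2.64, 1.23]]), array([[ 2.01, -1.14]]), array([[ 0.42, -2.87]])]
```

```bash
cat > fit3.py <<'E'
import sys
from fit2 import *
def run(col,g,off,th=.008):
    R_=rois[col]; use=list(off)
    C={}
    for n in use:
        c=Cam(pickle.load(open(n+"0.pkl","rb"))); c.K=c.K.copy(); c.K[0,2]+=off[n][0]; c.K[1,2]+=off[n][1]; C[n]=c
    ms={n:soft(cams[n],col)[R_[n][1]:R_[n][3],R_[n][0]:R_[n][2]] for n in use}
    ig={n:1-draw(R_[n],ign(*g),C[n]) for n in use}
    def f(p): return sum((ig[n]*np.abs(draw(R_[n],parts2(*p),C[n])-ms[n])).sum() for n in use)
    best=None
    for gx in(-.01,0.01):
      for gy in (-.05,.05):
        s0=np.array([g[0]+gx,g[1],g[2]+gy,.01,.085,.022])
        sim=np.vstack([s0]+[s0+d for d in np.diag([.02,.01,.1,.006,-.005,-.002])])
        r=minimize(f,s0,method="Nelder-Mead",options=dict(initial_simplex=sim,maxiter=600,xatol=1e-5,fatol=.01))
        if best is None or r.fun<best.fun: best=r
    print(col,off,best.x.round(4),round(best.fun,1))
if __name__=="__main__":
    for u in(("top","scene"),("top",),("scene",)):
        O={"top":(.47,0),"scene":(-.09,.84)}
        run("red",(.598,.2895,-.1),{n:O[n] for n in u})
        run("yellow",(.5915,-.015,-.01),{n:O[n] for n in u})
E
python3 fit3.py
```

```text
top cam pos [ 0.194 -0.003  1.787]
scene cam pos [ 1.216 -0.696  0.897]
red {'top': (0.47, 0), 'scene': (-0.09, 0.84)} [ 0.597   0.292  -0.1181  0.0066  0.0866  0.0194] 138.9
yellow {'top': (0.47, 0), 'scene': (-0.09, 0.84)} [ 0.5902 -0.013  -0.0049  0.0075  0.0838  0.0208] 146.8
red {'top': (0.47, 0)} [ 0.5979  0.2928 -0.1309  0.0071  0.0867  0.019 ] 58.9
yellow {'top': (0.47, 0)} [ 0.5916 -0.0118 -0.0234  0.0084  0.0855  0.0204] 59.7
red {'scene': (-0.09, 0.84)} [ 0.5969  0.2919 -0.0836  0.0068  0.0833  0.0206] 67.2
yellow {'scene': (-0.09, 0.84)} [ 0.5895 -0.0136  0.0033  0.0061  0.0831  0.0207] 69.8
```

```bash
sed -i 's/^RED=.*/RED=(.597,.2922,-.11); YEL=(.5903,-.0128,-.01)/' st.py; python3 - <<'E'
from st import *
p,Rg=place(RED,-.037,.014); goto(p,Rg)
E
```

```text
t 10.3 q [-1.125  0.331  0.308  2.102  1.055  0.534 -0.277] pos [0.5293 0.2986 0.2588] F [ 0.1 -0.1 -1.2] M [0.13 0.74 0.04] w 0.157
xt [-0.759  0.085 -0.645] yt [0.109 0.994 0.002] zt [ 0.642 -0.069 -0.764]
shift cm [0.4  0.1  3.81] norm 3.83
rotvec [ 0.002   0.0035 -0.0007]
```

Call:
servo_tool --motion '[0.1,0.03,1,0.002,0.003,0,-1,0.1,0.03,1,0,0,0,-1,0.1,0.03,1,0,0,0,-1,0.1,0.02,0.8,0,0,0,-1,0,0,0,0,0,0,-1,0,0,0,0,0,0,-1]'

```text
time_s: 10.9
tool_pos: [0.5498, 0.2972, 0.2255]
tcp_rot: [0.051, 0.938, -0.02, 0.341]
contact_force: [-0.3, -0.2, -0.6]
grip_width: 0.156
```

```bash
python3 - <<'E'
from snap import *
p,Rg=place(RED,-.01,.014); goto(p,Rg)
Rr,f=rodT(*RED); print("collar in rod mm",((o["tool_pos"]+Rm[:,2]*.052-f)@Rr*1000).round(1))
snap(5,(165,150,205,195),(350,130,400,190),8)
from ov2 import *
a=ov(5,"top",RED,o["tool_pos"],Rm,(160,145,210,215),7,None); b=ov(5,"scene",RED,o["tool_pos"],Rm,(345,120,405,190),7,None)
cv2.imwrite("pics/o5.png",np.hstack([a,b]))
from reg import *
print(fit2d(5,"top",o["tool_pos"],Rm,(171,176,192,186)),fit2d(5,"scene",o["tool_pos"],Rm,(360,143,382,170)))
E
```

```text
t 10.9 q [-1.107  0.418  0.338  2.089  1.122  0.458 -0.347] pos [0.5498 0.2972 0.2255] F [-0.3 -0.2 -0.6] M [ 0.14  0.74 -0.02] w 0.156
xt [-0.762  0.083 -0.642] yt [ 0.109  0.994 -0.002] zt [ 0.638 -0.072 -0.766]
shift cm [-0.18  0.03  2.64] norm 2.64
rotvec [-0.0011 -0.0006  0.0016]
collar in rod mm [-36.4  -0.3  12.2]
top cam pos [ 0.194 -0.003  1.787]
scene cam pos [ 1.216 -0.696  0.897]
(array([-0.67, -0.03]), np.float64(70.8), np.float64(97.1)) (array([-0.24,  1.26]), np.float64(127.0), np.float64(278.5))
```

View pics/k5.png

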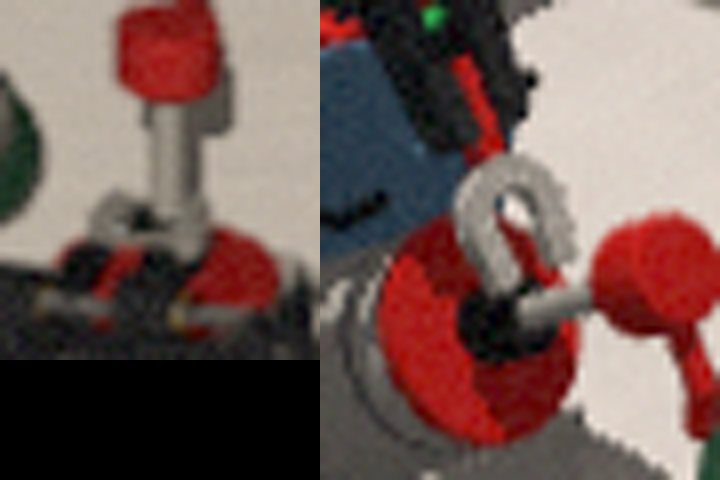

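View pics/o5.png

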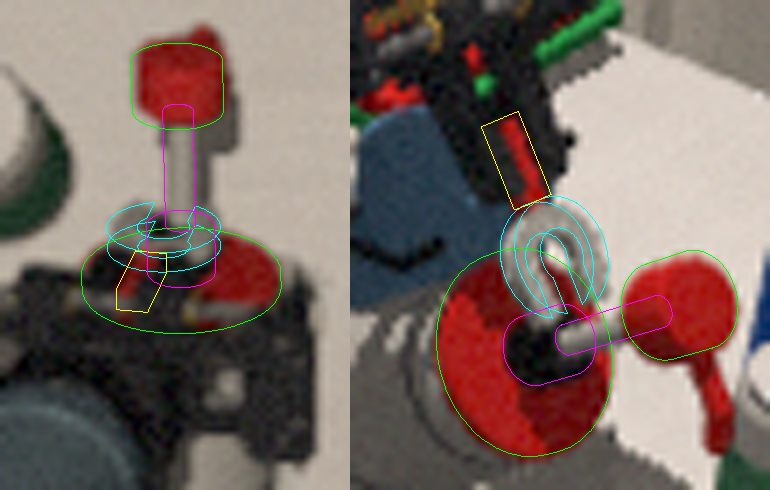

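Call:
servo_tool --motion '[-0.1,0.03,0.3,0,0,0,-1,-0.08,0,0.3,0,0,0,-1,0,0,0.3,0,0,0,-1,0,0,0.3,0,0,0,-1,0,0,0.3,0,0,0,-1,0,0,0,0,0,0,-1,0,0,0,0,0,0,-1]'

```text
time_s: 11.7
tool_pos: [0.5608, 0.2963, 0.2154]
tcp_rot: [0.051, 0.938, -0.019, 0.341]
contact_force: [-0.2, -1.0, -1.2]
grip_width: 0.156
```

```bash
cat >> st.py <<'E'
def inrod(rod,g=.052):
    Rr,f=rodT(*rod); print("collar in rod mm",((o["tool_pos"]+Rm[:,2]*g-f)@Rr*1000).round(1),"F in rod",(o["contact_force"]@Rr).round(1),"M rod",(o["torque"]@Rr).round(2))
E
python3 - <<'E'
from st import *
inrod(RED); goto(*place(RED,.0045,.014))
E
```

```text
t 11.7 q [-1.095  0.449  0.35   2.076  1.145  0.429 -0.367] pos [0.5608 0.2963 0.2154] F [-0.2 -1.  -1.2] M [ 0.11  0.76 -0.  ] w 0.156
xt [-0.762  0.083 -0.642] yt [ 0.109  0.994 -0.001] zt [ 0.639 -0.071 -0.766]
collar in rod mm [-21.6   0.1  14.1] F in rod [ 0.9 -1.  -0.9] M rod [0.02 0.77 0.01]
shift cm [ 0.01 -0.01  2.61] norm 2.61
rotvec [-0.0006 -0.0004  0.0012]
```

Call:
servo_tool --motion '[0,0,0.4,0,0,0,-1,0,0,0.4,0,0,0,-1,0,0,0.4,0,0,0,-1,0,0,0.4,0,0,0,-1,0,0,0.4,0,0,0,-1,0,0,0.3,0,0,0,-1,0,0,0,0,0,0,-1,0,0,0,0,0,0,-1]'

```text
time_s: 12.5
tool_pos: [0.5755, 0.2948, 0.1979]
tcp_rot: [0.051, 0.938, -0.019, 0.341]
contact_force: [-0.7, 0.0, -0.3]
grip_width: 0.156
```

```bash
python3 - <<'E'
from snap import *
inrod(RED); goto(*place(RED,.004,.006))
snap(6,(165,150,205,195),(350,130,400,190),8)
E
```

```text
t 12.5 q [-1.085  0.5    0.372  2.061  1.19   0.385 -0.412] pos [0.5755 0.2948 0.1979] F [-0.7  0.  -0.3] M [0.12 0.76 0.03] w 0.156
xt [-0.762  0.083 -0.642] yt [ 0.109  0.994 -0.001] zt [ 0.639 -0.071 -0.766]
collar in rod mm [ 1.4  0.2 14.2] F in rod [-0.2 -0.  -0.7] M rod [0.   0.77 0.05]
shift cm [ 0.82 -0.02  0.26] norm 0.86
rotvec [-0.0005 -0.0004  0.0012]
```

View pics/k6.png

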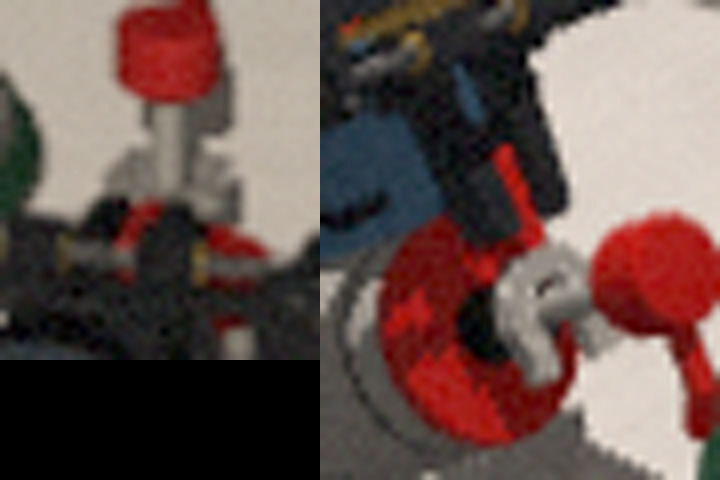

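Call:
servo_tool --motion '[0.15,0,0.05,0,0,0,-1,0.15,0,0.05,0,0,0,-1,0.15,0,0.05,0,0,0,-1,0.15,0,0.03,0,0,0,-1,0.1,0,0,0,0,0,-1,0,0,0,0,0,0,-1,0,0,0,0,0,0,-1]'

```text
time_s: 13.3
tool_pos: [0.5713, 0.2953, 0.1921]
tcp_rot: [0.051, 0.938, -0.019, 0.341]
contact_force: [-0.6, 0.5, -0.4]
grip_width: 0.151
```

```bash
python3 - <<'E'
from st import *
inrod(RED)
E
```

```text
t 13.3 q [-1.1    0.509  0.382  2.071  1.215  0.377 -0.45 ] pos [0.5713 0.2953 0.1921] F [-0.6  0.5 -0.4] M [ 0.13  0.69 -0.04] w 0.151
xt [-0.762  0.083 -0.643] yt [ 0.109  0.994 -0.001] zt [ 0.639 -0.071 -0.766]
collar in rod mm [3.1 0.3 7.2] F in rod [-0.1  0.5 -0.7] M rod [0.06 0.7  0.01]
```

Call:
servo_tool --motion '[0.1,0,0,0,0,0,-1,0.1,0,0,0,0,0,-1,0.1,0,0,0,0,0,-1,0,0,0,0,0,0,-1]'

```text
time_s: 13.7
tool_pos: [0.5702, 0.2953, 0.1912]
tcp_rot: [0.052, 0.938, -0.019, 0.342]
contact_force: [4.8, -1.1, 4.5]
grip_width: 0.152
```

```bash
python3 - <<'E'
from snap import *
inrod(RED)
snap(7,(165,150,205,195),(350,130,400,190),8)
E
```

```text
t 13.7 q [-1.106  0.511  0.387  2.074  1.225  0.376 -0.466] pos [0.5702 0.2953 0.1912] F [ 4.8 -1.1  4.5] M [-0.08 -0.74 -0.09] w 0.152
xt [-0.76   0.084 -0.644] yt [ 0.11   0.994 -0.   ] zt [ 0.64  -0.071 -0.765]
collar in rod mm [3.1 0.1 6. ] F in rod [-0.4 -0.6  6.6] M rod [ 0.07 -0.75 -0.05]
```

View pics/k7.png

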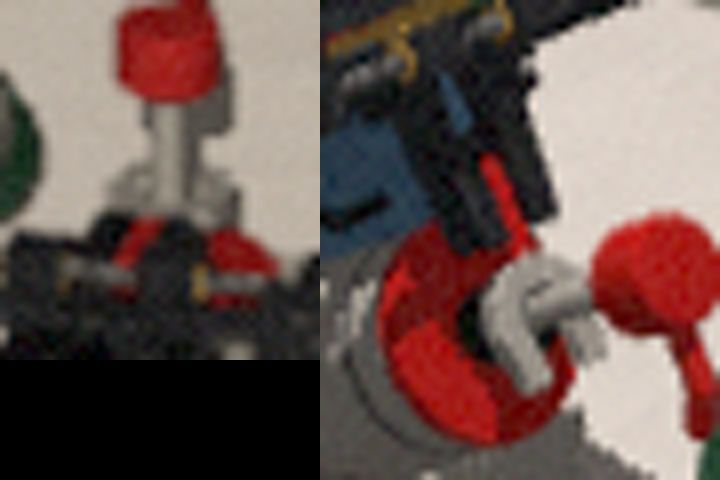

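Call:
servo_tool --motion '[-0.05,0,0.1,0,0,0,-1,0,0,0.1,0,0,0,-1,0,0,0,0,0,0,-1]'

```text
time_s: 14.1
tool_pos: [0.5715, 0.2954, 0.1898]
tcp_rot: [0.052, 0.938, -0.019, 0.342]
contact_force: [4.4, -0.0, 5.0]
grip_width: 0.152
```

```bash
python3 - <<'E'
from st import *
inrod(RED)
E
```

```text
t 14.1 q [-1.104  0.515  0.387  2.073  1.228  0.372 -0.467] pos [0.5715 0.2954 0.1898] F [ 4.4 -0.   5. ] M [-0.02 -0.94 -0.03] w 0.152
xt [-0.761  0.084 -0.644] yt [ 0.11   0.994 -0.   ] zt [ 0.64  -0.071 -0.765]
collar in rod mm [5.  0.4 6. ] F in rod [-1.   0.5  6.5] M rod [ 0.07 -0.94  0.05]
```

Call:
servo_tool --motion '[0,0,0,0,0,0,-0.3,0,0,0,0,0,0,-0.3,0,0,0,0,0,0,-0.3,0,0,0,0,0,0,-0.3,0,0,0,0,0,0,-0.3]'

```text
time_s: 14.6
tool_pos: [0.5703, 0.2953, 0.1886]
tcp_rot: [0.051, 0.938, -0.019, 0.341]
contact_force: [-0.5, 0.8, -0.5]
grip_width: 0.349
```

```bash
python3 - <<'E'
from snap import *
inrod(RED)
snap(8,(165,150,205,195),(350,130,400,190),8)
E
```

```text
t 14.6 q [-1.104  0.516  0.387  2.074  1.227  0.371 -0.467] pos [0.5703 0.2953 0.1886] F [-0.5  0.8 -0.5] M [ 0.14  0.63 -0.01] w 0.349
xt [-0.762  0.083 -0.642] yt [ 0.109  0.994 -0.001] zt [ 0.638 -0.071 -0.767]
collar in rod mm [5.2 0.1 4.2] F in rod [-0.   0.7 -0.8] M rod [0.06 0.64 0.05]
```

View pics/k8.png

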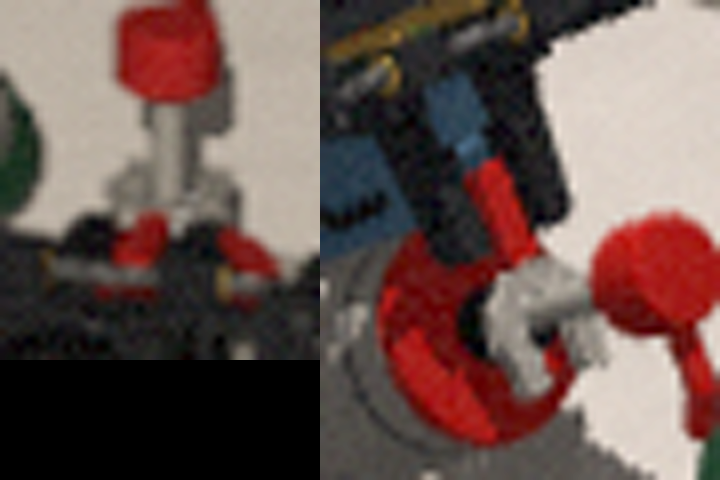

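Call:
servo_tool --motion '[0,0,-0.3,0,0,0,0.3,0,0,-0.6,0,0,0,0.3,0,0,-1,0,0,0,0.3,0,0,-1.5,0,0,0,0.3,0,0,-2,0,0,0,0.3,0,0,-2.5,0,0,0,0.3,0,0,-2.5,0,0,0,0.3,0,0,-2.5,0,0,0,0.3,0,0,-2.5,0,0,0,0.3,0,0,0,0,0,0,0.3]'

```text
time_s: 15.7
tool_pos: [0.4711, 0.308, 0.3096]
tcp_rot: [0.051, 0.938, -0.017, 0.342]
contact_force: [0.0, -0.0, -0.1]
grip_width: 0.651
```

```bash
python3 - <<'E'
from snap import *
goto((.45,.15,.38),Rtool(-.11,0))
snap(9,(165,150,205,195),(350,130,400,190),8)
E
```

```text
t 15.7 q [-1.21   0.183  0.256  2.13   0.951  0.701 -0.214] pos [0.4711 0.308  0.3096] F [ 0.  -0.  -0.1] M [0.12 0.59 0.02] w 0.651
xt [-0.761  0.084 -0.643] yt [0.106 0.994 0.004] zt [ 0.64  -0.066 -0.766]
shift cm [ -4.25 -15.91  -5.71] norm 17.42
rotvec [0.0047 0.6985 0.0021]
```

View pics/k9.png

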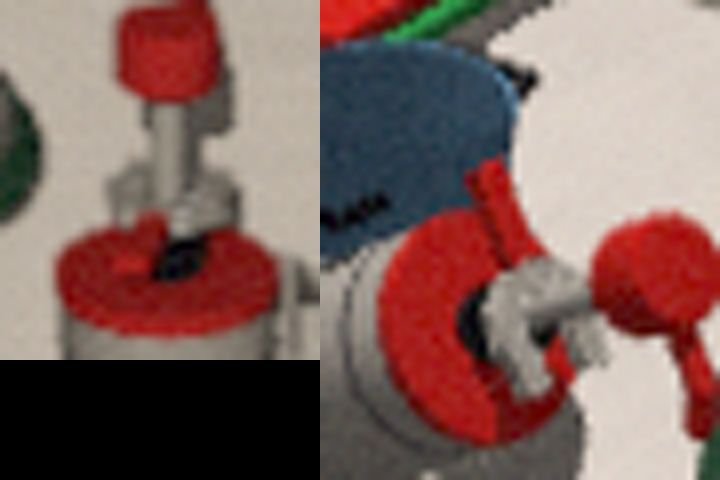

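```bash
python3 - <<'E'
from snap import *
from ov2 import *
p,Rg=place(RED,.005,.005)
def off(n,k):
    pass
import ov2
class C2(Cam):
    pass
O={"top":(.47,0),"scene":(-.09,.84)}
outs=[]
for n,roi in(("top",(165,150,205,200)),("scene",(345,130,400,180))):
    r=pickle.load(open(f"{n}9.pkl","rb")); r["mtx"]=np.array(r["mtx"]); r["mtx"][0,2]+=O[n][0]; r["mtx"][1,2]+=O[n][1]; pickle.dump(r,open(f"{n}99.pkl","wb"))
    outs.append(ov(99,n,RED,p,Rg,roi,8,None))
H=max(i.shape[0] for i in outs); cv2.imwrite("pics/o9.png",np.hstack([cv2.copyMakeBorder(i,0,H-i.shape[0],0,0,0) for i in outs]))
E
```

```text
t 15.8 q [-1.208  0.188  0.258  2.131  0.953  0.699 -0.216] pos [0.4721 0.3064 0.3073] F [ 0.6 -0.1  0.1] M [0.1  0.58 0.05] w 0.651
xt [-0.762  0.083 -0.643] yt [0.109 0.994 0.   ] zt [ 0.639 -0.07  -0.766]
top cam pos [ 0.194 -0.003  1.787]
scene cam pos [ 1.216 -0.696  0.897]
```

View pics/o9.png

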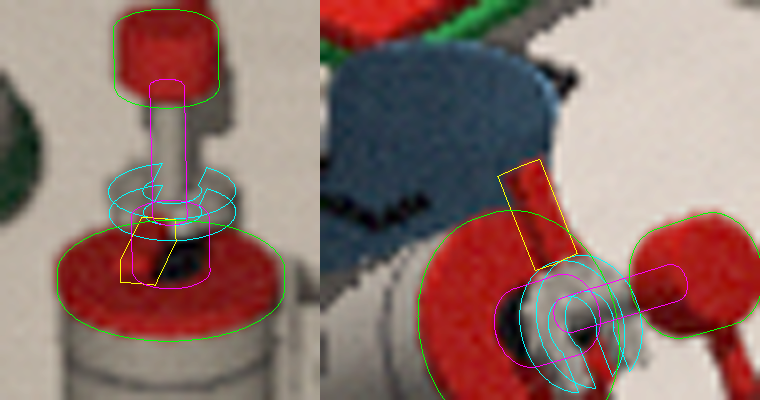

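```bash
cat > kin.py <<'E'
from h import *
import json
from scipy.optimize import least_squares
D=[json.loads(l) for l in open("log.jsonl")]
Rz=lambda a:R.from_rotvec([0,0,a]).as_matrix(); Ry=lambda a:R.from_rotvec([0,a,0]).as_matrix()
def fk(q,p,full=False):
    L=[(0,0,p[0]),(0,0,0),(p[4],0,p[1]),(p[5],0,0),(p[6],0,p[2]),(p[7],0,0),(p[8],0,p[3])]
    M=np.eye(3);x=np.zeros(3);pts=[]
    for i in range(7):
        M=M@(Rz(-q[i]) if i%2==0 else Ry(q[i])); 
        if i==0: x=x+M@np.array([0,0,p[0]])
        if i==2: x=x+M@np.array([p[4],0,p[1]])
        if i==3: x=x+M@np.array([p[5],0,0])
        if i==4: x=x+M@np.array([p[6],0,p[2]])
        if i==5: x=x+M@np.array([p[7],0,0])
        if i==6: x=x+M@np.array([0,0,p[3]])
        pts.append(x.copy())
    return (x,M,pts)
def res(p): return np.concatenate([fk(q,p)[0]-t for q,t,_ in D])
if __name__=="__main__":
    s=least_squares(res,[.3,.4,.4,.2,0,0,0,0,0]); print(s.x.round(4),np.abs(s.fun).max())
    q,t,r=D[0]; print(np.round(fk(q,s.x)[1],3),R.from_quat(r).as_matrix().round(3))
    np.save("kin.npy",s.x)
    for i in(2,3,-1): 
        q,t,_=D[i]; print(np.round(q,2),[v.round(3) for v in fk(q,s.x)[2]])
E
python3 kin.py
```

```text
[ 0.564   0.594   0.5226  0.5197 -0.0399  0.1778 -0.1015  0.0212  0.    ] 0.04043834688245512
[[-0.243 -0.97  -0.   ]
 [-0.97   0.243 -0.   ]
 [ 0.     0.    -1.   ]] [[-0.97   0.243 -0.   ]
 [ 0.243  0.97  -0.   ]
 [ 0.    -0.    -1.   ]]
[ 0.15  0.69  0.34  1.85 -0.36  0.67  2.06] [array([0.   , 0.   , 0.564]), array([0.   , 0.   , 0.564]), array([ 0.345, -0.037,  1.047]), array([ 0.205, -0.   ,  0.944]), array([ 0.515, -0.258,  0.596]), array([ 0.499, -0.244,  0.596]), array([ 0.5  , -0.242,  0.076])]
[ 0.16  0.69  0.34  1.85 -0.36  0.66  2.06] [array([0.   , 0.   , 0.564]), array([0.   , 0.   , 0.564]), array([ 0.346, -0.04 ,  1.047]), array([ 0.207, -0.002,  0.944]), array([ 0.512, -0.264,  0.595]), array([ 0.496, -0.25 ,  0.595]), array([ 0.497, -0.251,  0.076])]
[-1.21  0.19  0.26  2.13  0.95  0.7  -0.22] [array([0.   , 0.   , 0.564]), array([0.   , 0.   , 0.564]), array([0.016, 0.072, 1.155]), array([-0.048, -0.03 ,  1.024]), array([0.142, 0.356, 0.711]), array([0.143, 0.335, 0.713]), array([0.475, 0.299, 0.315])]
```

Call:
servo_tool --motion '[0,-1,-1,0,0.1,0,0.6,0,-2,-1,0,0.1,0,0.6,0,-3,-1,0,0.1,0,0.6,0,-3,-1,0,0.1,0,0.6,0,-3,-1,0,0.1,0,0.6,0,-3,-1,0,0.1,0,0.6,0,-3,-1,0,0.1,0,0.6,0,-3,0,0,0,0.05,0.6,0,-3,0,0,0,0.06,0.6,0,-3,0,0,0,0,0.6]'

```text
time_s: 16.8
tool_pos: [0.4106, 0.0393, 0.369]
tcp_rot: [0.112, 0.994, -0.002, -0.0]
contact_force: [0.3, 0.3, 0.4]
grip_width: 0.799
```

```bash
python3 - <<'E'
from st import *
goto((.4701,-.2612,.30),Rtool(-.22,0))
E
```

```text
t 16.8 q [-0.699 -0.026  0.489  1.996  0.017  1.171  1.13 ] pos [0.4106 0.0393 0.369 ] F [0.3 0.3 0.4] M [-0.02 -0.03  0.05] w 0.799
xt [-0.975  0.223  0.   ] yt [ 0.223  0.975 -0.003] zt [-0.001 -0.003 -1.   ]
shift cm [-12.5  -27.95   6.98] norm 31.41
rotvec [-0.0032 -0.0003 -0.0045]
```

Call:
servo_tool --motion '[-1.39,-3.1,0.6,0,0,0,0.8,-1.39,-3.1,0.6,0,0,0,0.8,-1.39,-3.1,0.6,0,0,0,0.8,-1.39,-3.1,0.6,0,0,0,0.8,-1.39,-3.1,0.6,0,0,0,0.8,-1.39,-3.1,0.6,0,0,0,0.8,-1.39,-3.1,0.6,0,0,0,0.8,-1.39,-3.1,0.6,0,0,0,0.8,-1.39,-3.1,0.6,-0.003,0,-0.004,0.8,0,0,0,0,0,0,0.8,0,0,0,0,0,0,0.8]'

```text
time_s: 17.9
tool_pos: [0.4713, -0.2583, 0.3155]
tcp_rot: [0.109, 0.994, 0.001, -0.001]
contact_force: [-0.4, -0.4, -0.3]
grip_width: 0.901
```

```bash
python3 - <<'E'
from st import *
goto((.4701,-.2612,.082),Rtool(-.22,0))
E
```

```text
t 17.9 q [-0.171  0.343  0.75   1.803 -0.26   1.1    2.021] pos [ 0.4713 -0.2583  0.3155] F [-0.4 -0.4 -0.3] M [0.02 0.02 0.01] w 0.901
xt [-0.976  0.218  0.003] yt [0.218 0.976 0.001] zt [-0.002  0.002 -1.   ]
shift cm [-1.000e-02 -3.400e-01  2.335e+01] norm 23.35
rotvec [ 0.001  -0.0027  0.0006]
```

Call:
servo_tool --motion '[0,-0.1,2,0,0,0,1,0,-0.1,2.5,0,0,0,1,0,-0.1,2.5,0,0,0,1,0,0,2.5,0,0,0,1,0,0,2.5,0,0,0,1,0,0,2.5,0,0,0,1,0,0,2.5,0,0,0,1,0,0,2.5,0,0,0,1,0,0,2,0,0,0,1,0,0,1.2,0,0,0,1,0,0,0.6,0,0,0,1,0,0,0,0,0,0,1,0,0,0,0,0,0,1]'

```text
time_s: 19.2
tool_pos: [0.4727, -0.2605, 0.0844]
tcp_rot: [0.108, 0.994, 0.001, 0.0]
contact_force: [0.1, -0.4, -0.2]
grip_width: 0.997
```

```bash
python3 - <<'E'
from snap import *
goto((.4701,-.2612,.082),Rtool(-.22,0))
snap(10,(300,150,400,250),(170,210,270,310),4)
E
```

```text
t 19.2 q [ 0.025  0.674  0.526  1.963 -0.548  0.649  2.259] pos [ 0.4727 -0.2605  0.0844] F [ 0.1 -0.4 -0.2] M [-0.02 -0.02  0.01] w 0.997
xt [-0.977  0.214 -0.   ] yt [0.214 0.977 0.001] zt [ 0.001  0.001 -1.   ]
shift cm [ 0.24 -0.12  0.24] norm 0.36
rotvec [0.0015 0.0004 0.0046]
```

View pics/k10.png

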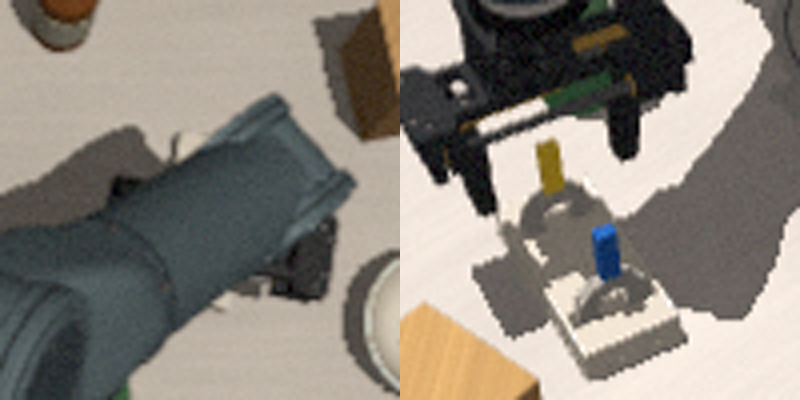

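Call:
servo_tool --motion '[0.12,-0.06,0.12,0.001,0,0.004,1,0.12,-0.06,0.12,0,0,0,1,0,0,0,0,0,0,1,0,0,0,0,0,0,-1,0,0,0,0,0,0,-1,0,0,0,0,0,0,-1,0,0,0,0,0,0,-1,0,0,0,0,0,0,-1,0,0,0,0,0,0,-1,0,0,0,0,0,0,-1,0,0,0,0,0,0,-1,0,0,0,0,0,0,-1,0,0,0,0,0,0,-1]' --force 30

```text
time_s: 20.6
tool_pos: [0.4696, -0.2611, 0.0812]
tcp_rot: [0.11, 0.994, 0.0, -0.0]
contact_force: [-0.5, -0.4, -0.3]
grip_width: 0.156
```

```bash
python3 - <<'E'
from st import *
goto((.4701,-.2612,.082),Rtool(-.22,0))
E
```

```text
t 20.6 q [ 0.029  0.677  0.523  1.969 -0.552  0.641  2.262] pos [ 0.4696 -0.2611  0.0812] F [-0.5 -0.4 -0.3] M [-0.06 -0.01 -0.04] w 0.156
xt [-0.976  0.218  0.001] yt [0.218 0.976 0.001] zt [-0.001  0.001 -1.   ]
shift cm [-0.05  0.   -0.08] norm 0.1
rotvec [ 0.0007 -0.0008  0.0005]
```

Call:
servo_tool --motion '[0,0,-0.5,0,0,0,-1,0,0,-1,0,0,0,-1,0,0,-2,0,0,0,-1,0,0,-3,0,0,0,-1,0,0,-3.5,0,0,0,-1,0,0,-3.5,0,0,0,-1,0,0,-3.5,0,0,0,-1,0,0,-3.5,0,0,0,-1,0,0,-3.5,0,0,0,-1,0,0,-3,0,0,0,-1,0,0,-1.5,0,0,0,-1,0,0,0,0,0,0,-1]'

```text
time_s: 21.8
tool_pos: [0.4704, -0.2622, 0.3689]
tcp_rot: [0.11, 0.994, 0.0, 0.002]
contact_force: [-0.2, -0.4, -1.2]
grip_width: 0.155
```

```bash
python3 - <<'E'
from st import *
goto((.50,-.012,.37),Rtool(-.01,0))
E
```

```text
t 21.8 q [-0.203  0.29   0.79   1.734 -0.221  1.205  1.995] pos [ 0.4704 -0.2622  0.3689] F [-0.2 -0.4 -1.2] M [ 0.02  0.02 -0.06] w 0.155
xt [-0.976  0.218 -0.004] yt [0.218 0.976 0.001] zt [ 0.004 -0.    -1.   ]
shift cm [ 2.57 25.06 -0.11] norm 25.19
rotvec [ 2.0e-04  4.0e-03 -2.1e-01]
```

Call:
servo_tool --motion '[0.32,3.13,0,0,0,0,-1,0.32,3.13,0,0,0,0,-1,0.32,3.13,0,0,0,0,-1,0.32,3.13,0,0,0,0,-1,0.32,3.13,0,0,0,0,-1,0.32,3.13,0,0,0,0,-1,0.32,3.13,0,0,0,0,-1,0.32,3.13,0,0,0,0,-1,0,0,0,0,0,-0.1,-1,0,0,0,0,0,-0.11,-1,0,0,0,0,-0.1,0,-1,0,0,0,0,-0.1,0,-1,0,0,0,0,-0.1,0,-1,0,0,0,0,-0.1,0,-1,0,0,0,0,-0.1,0,-1,0,0,0,0,-0.1,0,-1,0,0,0,0,-0.1,0,-1,0,0,0,0,0,0,-1,0,0,0,0,0,0,-1]'

```text
time_s: 23.7
tool_pos: [0.4988, -0.0121, 0.3657]
tcp_rot: [0.005, 0.94, -0.002, 0.341]
contact_force: [-0.1, -0.5, -0.6]
grip_width: 0.152
```

```bash
python3 - <<'E'
from st import *
goto(*place(YEL,-.07,.014,g=.0512))
E
```

```text
t 23.7 q [-0.566 -0.197  0.397  2.32   0.532  0.355  0.971] pos [ 0.4988 -0.0121  0.3657] F [-0.1 -0.5 -0.6] M [-0.01  0.72 -0.02] w 0.152
xt [-0.767  0.008 -0.641] yt [0.011 1.    0.   ] zt [ 0.641 -0.007 -0.767]
shift cm [ 5.43  0.02 10.3 ] norm 11.64
rotvec [-0.0002 -0.0022 -0.0006]
```

```bash
cat > kin2.py <<'E'
from h import *
import json
from scipy.optimize import least_squares
D=[json.loads(l) for l in open("log.jsonl")]
Rz=lambda a:R.from_rotvec([0,0,a]).as_matrix(); Ry=lambda a:R.from_rotvec([0,a,0]).as_matrix()
import itertools
def ori(q,s):
    M=np.eye(3)
    for i in range(7): M=M@(Rz(s[i]*q[i]) if i%2==0 else Ry(s[i]*q[i]))
    return M
best=[]
for s in itertools.product((-1,1),repeat=7):
    E=[ori(q,s).T@R.from_quat(r).as_matrix() for q,t,r in D]
    m=R.from_matrix(E).mean(); err=max((m.inv()*R.from_matrix(e)).magnitude() for e in E)
    best.append((err,s))
best.sort(); print(best[:4])
E
python3 kin2.py; wc -l log.jsonl
```

```text
[(9.284585783621147e-16, (-1, 1, -1, 1, -1, 1, -1)), (0.2687746553228549, (1, 1, 1, 1, 1, 1, 1)), (0.7725024174295839, (1, 1, -1, 1, 1, 1, 1)), (0.7978590472431268, (-1, -1, -1, -1, -1, -1, -1))]
27 log.jsonl
```

```bash
cat > kin3.py <<'E'
from kin2 import *
S=(-1,1,-1,1,-1,1,-1)
def A(q):
    M=np.eye(3);B=[]
    for i in range(7):
        M=M@(Rz(S[i]*q[i]) if i%2==0 else Ry(S[i]*q[i])); B.append(M)
    return np.hstack([np.eye(3)]+B)
X=np.vstack([A(q) for q,t,r in D]); Y=np.concatenate([t for q,t,r in D])
# small ridge for gauge freedom
lam=1e-6
w=np.linalg.solve(X.T@X+lam*np.eye(24),X.T@Y); res=X@w-Y
print(w.reshape(8,3).round(4)); print(np.abs(res).max())
np.save("w.npy",w)
q,t,r=D[0]; ME=(A(q)[:,-3:]).T@R.from_quat(r).as_matrix(); print(ME.round(3)); np.save("ME.npy",ME)
E
python3 kin3.py
```

```text
[(9.284585783621147e-16, (-1, 1, -1, 1, -1, 1, -1)), (0.2687746553228549, (1, 1, 1, 1, 1, 1, 1)), (0.7725024174295839, (1, 1, -1, 1, 1, 1, 1)), (0.7978590472431268, (-1, -1, -1, -1, -1, -1, -1))]
[[ 0.000e+00  0.000e+00  1.742e-01]
 [-0.000e+00 -1.220e-02  1.742e-01]
 [ 0.000e+00 -1.220e-02  2.522e-01]
 [ 0.000e+00 -1.010e-02  2.522e-01]
 [-0.000e+00 -1.010e-02  2.230e-01]
 [ 0.000e+00 -2.000e-04  2.230e-01]
 [-0.000e+00 -2.000e-04  1.545e-01]
 [ 0.000e+00 -0.000e+00  1.545e-01]]
5.39436645427202e-07
[[ 0. -1.  0.]
 [ 1.  0. -0.]
 [ 0.  0.  1.]]
```

```bash
cat > ik.py <<'E'
import io,contextlib
with contextlib.redirect_stdout(io.StringIO()):
    from kin3 import *
w=np.load("w.npy");ME=np.load("ME.npy")
lo=np.array([-2.7,-.37,-1.27,.24,-1.31,.19,-2.76]);hi=np.array([2.7,2.16,1.26,2.4,4.45,1.91,2.76])
def FK(q): a=A(q); return a@w, a[:,-3:]@ME
def err(q,p,Rg):
    x,M=FK(q); return np.r_[p-x,R.from_matrix(Rg@M.T).as_rotvec()]
def J(q,e=1e-6):
    x0,M0=FK(q);out=[]
    for i in range(7):
        d=np.array(q,float);d[i]+=e;x,M=FK(d);out.append(np.r_[(x-x0)/e,R.from_matrix(M@M0.T).as_rotvec()/e])
    return np.array(out).T
def follow(q,p,Rg,n=40,W=None):
    """min-norm straight line"""
    x0,M0=FK(q); rv=R.from_matrix(Rg@M0.T).as_rotvec();q=np.array(q,float)
    for k in range(1,n+1):
        pk=x0+(p-x0)*k/n;Rk=R.from_rotvec(rv*k/n).as_matrix()@M0
        for _ in range(4): q=q+np.linalg.pinv(J(q))@err(q,pk,Rk)
    return q
E
python3 - <<'E'
from ik import *
# test: consecutive log pairs
for i in range(len(D)-1):
    q,t,r=D[i];q2,t2,r2=D[i+1]
    if np.linalg.norm(np.array(t2)-t)<.02 and np.linalg.norm(np.array(q2)-q)<.1: continue
    qq=follow(q,np.array(t2),R.from_quat(r2).as_matrix())
    print(i,"act",np.round(q2,2),"pred",qq.round(2))
E
```

```text
0 act [ 0.06  0.4   0.47  1.71 -0.2   1.08  1.94] pred [ 0.06  0.4   0.47  1.71 -0.2   1.08  1.94]
1 act [ 0.15  0.69  0.34  1.85 -0.36  0.67  2.06] pred [ 0.15  0.69  0.34  1.85 -0.35  0.67  2.05]
4 act [ 0.03  0.34  0.5   1.61 -0.17  1.23  1.91] pred [ 0.04  0.34  0.49  1.61 -0.17  1.23  1.91]
5 act [-0.72  0.34  0.18  1.58 -0.06  1.23  0.92] pred [-0.72  0.34  0.18  1.58 -0.06  1.23  0.92]
6 act [-1.11  0.14  0.26  2.02  0.84  0.75  0.03] pred [-1.09  0.14  0.24  2.02  0.84  0.75  0.03]
7 act [-1.12  0.33  0.31  2.1   1.05  0.53 -0.28] pred [-1.13  0.33  0.31  2.1   1.05  0.53 -0.28]
11 act [-1.11  0.42  0.34  2.09  1.12  0.46 -0.35] pred [-1.11  0.42  0.34  2.09  1.12  0.46 -0.35]
13 act [-1.09  0.5   0.37  2.06  1.19  0.38 -0.41] pred [-1.08  0.5   0.37  2.06  1.19  0.38 -0.41]
18 act [-1.21  0.18  0.26  2.13  0.95  0.7  -0.21] pred [-1.21  0.18  0.26  2.13  0.95  0.7  -0.21]
20 act [-0.7  -0.03  0.49  2.    0.02  1.17  1.13] pred [-0.81 -0.03  0.6   2.    0.02  1.17  1.12]
21 act [-0.17  0.34  0.75  1.8  -0.26  1.1   2.02] pred [-0.16  0.34  0.74  1.8  -0.25  1.1   2.02]
22 act [ 0.02  0.67  0.53  1.96 -0.55  0.65  2.26] pred [ 0.03  0.67  0.52  1.96 -0.54  0.65  2.25]
24 act [-0.2   0.29  0.79  1.73 -0.22  1.21  2.  ] pred [-0.2   0.29  0.78  1.73 -0.22  1.21  1.99]
25 act [-0.57 -0.2   0.4   2.32  0.53  0.36  0.97] pred [-0.39 -0.17  0.25  2.31  0.43  0.33  1.07]
```

```bash
python3 - <<'E'
from ik import *
from st import place,YEL,Rtool,o
q=o["qpos"]
for (ox,z) in((-.07,.014),(-.037,.014),(.005,.014),(.005,.005)):
    q=follow(q,*place(YEL,ox,z,g=.0512)); print(ox,z,q.round(3),"margin",np.minimum(q-lo,hi-q).round(2))
# null-space scan at final pose
p,Rg=place(YEL,.005,.005,g=.0512)
q0=q.copy()
for s in(1,-1):
    q=q0.copy();prev=None
    for k in range(400):
        v=np.linalg.svd(J(q))[2][-1]
        if prev is not None and v@prev<0:v=-v
        if prev is None: v=v*s*np.sign(v[4])
        prev=v;q=q+v*.02
        for _ in range(2): q=q+np.linalg.pinv(J(q))@err(q,p,Rg)
        if k%15==0: print(s,q.round(2),np.minimum(q-lo,hi-q).min().round(2))
        if k>120:break
E
```

```text
t 23.7 q [-0.566 -0.197  0.397  2.32   0.532  0.355  0.971] pos [ 0.4988 -0.0121  0.3657] F [-0.1 -0.5 -0.6] M [-0.01  0.72 -0.02] w 0.152
xt [-0.767  0.008 -0.641] yt [0.011 1.    0.   ] zt [ 0.641 -0.007 -0.767]
-0.07 0.014 [-1.070e-01  1.180e-01  2.000e-03  2.396e+00  2.303e+00  1.000e-01
 -8.230e-01] margin [ 2.59  0.49  1.26  0.    2.15 -0.09  1.94]
-0.037 0.014 [ 0.054  0.219 -0.168  2.362  2.473  0.169 -0.978] margin [ 2.65  0.59  1.1   0.04  1.98 -0.02  1.78]
0.005 0.014 [ 0.121  0.339 -0.241  2.318  2.553  0.247 -1.035] margin [2.58 0.71 1.03 0.08 1.9  0.06 1.72]
0.005 0.005 [ 0.139  0.346 -0.264  2.336  2.573  0.271 -1.053] margin [2.56 0.72 1.01 0.06 1.88 0.08 1.71]
1 [ 0.13  0.35 -0.25  2.34  2.58  0.27 -1.06] 0.06
1 [ 0.01  0.34 -0.11  2.34  2.74  0.25 -1.24] 0.06
1 [-0.11  0.33  0.02  2.35  2.9   0.24 -1.42] 0.05
1 [-0.23  0.34  0.16  2.36  3.06  0.24 -1.6 ] 0.04
1 [-0.34  0.34  0.28  2.36  3.23  0.25 -1.78] 0.04
1 [-0.45  0.36  0.41  2.37  3.4   0.26 -1.96] 0.03
1 [-0.56  0.38  0.55  2.37  3.56  0.28 -2.14] 0.03
1 [-0.67  0.41  0.68  2.38  3.72  0.32 -2.32] 0.02
1 [-0.78  0.46  0.83  2.38  3.87  0.37 -2.49] 0.02
-1 [ 0.15  0.35 -0.27  2.34  2.56  0.27 -1.04] 0.06
-1 [ 0.28  0.36 -0.43  2.33  2.42  0.3  -0.88] 0.07
-1 [ 0.42  0.39 -0.59  2.32  2.29  0.34 -0.72] 0.08
-1 [ 0.56  0.44 -0.76  2.31  2.18  0.4  -0.57] 0.09
-1 [ 0.7   0.5  -0.93  2.31  2.08  0.47 -0.42] 0.09
-1 [ 0.83  0.6  -1.1   2.3   2.01  0.58 -0.29] 0.1
-1 [ 0.93  0.72 -1.27  2.3   1.96  0.72 -0.17] 0.0
-1 [ 1.    0.88 -1.41  2.3   1.94  0.88 -0.05] -0.14
-1 [ 1.03  1.05 -1.54  2.3   1.94  1.06  0.05] -0.27
```

```bash
cat > plan.py <<'E'
from ik import *
from st import Rtool,rodT,YEL,o
PH=np.radians(20)
def place2(rod,ox,z,g=.052,lat=0.,ph=PH):
    Rr,f=rodT(*rod); Rc=Rtool(rod[2],np.radians(40)); p=f+Rr@np.array([ox-g,lat,z]); return p,Rtool(rod[2],np.radians(40)-ph)
if __name__=="__main__":
  q=o["qpos"]; mn=lambda q:np.minimum(q-lo,hi-q).min().round(2)
  yr=-.22
  W=[("back",(.45,-.05,.37),Rtool(-.01,0)),("over",(.4701,-.2612,.30),Rtool(yr,0)),("slot",(.4696,-.2611,.0812),Rtool(yr,0)),("up",(.4696,-.2611,.15),Rtool(yr,0)),("tilt",(.4696,-.2611,.15),Rtool(yr,-PH)),
   ("dn",(.4696,-.2611,.082),Rtool(yr,-PH)),("lift",(.4696,-.2611,.37),Rtool(yr,-PH)),("tr",(.50,-.013,.37),Rtool(-.01,-PH)),("tilt+",(.50,-.013,.37),Rtool(-.01,np.radians(40)-PH)),
   ("p1",)+place2(YEL,-.07,.014),("p2",)+place2(YEL,-.037,.014),("p3",)+place2(YEL,.005,.014),("p4",)+place2(YEL,.005,.005),("ret",)+place2(YEL,-.15,.005)]
  for n,p,Rg in W:
    q=follow(q,np.array(p),Rg); print(n,np.round(p,3),q.round(2),mn(q))
E
python3 plan.py
```

```text
t 23.7 q [-0.566 -0.197  0.397  2.32   0.532  0.355  0.971] pos [ 0.4988 -0.0121  0.3657] F [-0.1 -0.5 -0.6] M [-0.01  0.72 -0.02] w 0.152
xt [-0.767  0.008 -0.641] yt [0.011 1.    0.   ] zt [ 0.641 -0.007 -0.767]
back [ 0.45 -0.05  0.37] [-0.69  0.07  0.75  1.92 -0.05  1.17  1.64] 0.44
over [ 0.47  -0.261  0.3  ] [-0.23  0.39  0.84  1.83 -0.32  1.07  2.09] 0.42
slot [ 0.47  -0.261  0.081] [-0.02  0.7   0.59  1.97 -0.62  0.66  2.32] 0.43
up [ 0.47  -0.261  0.15 ] [-0.09  0.59  0.69  1.95 -0.52  0.78  2.24] 0.45
tilt [ 0.47  -0.261  0.15 ] [-0.08  0.79  0.72  1.69 -0.4   1.2   2.12] 0.54
dn [ 0.47  -0.261  0.082] [-0.05  0.88  0.66  1.7  -0.45  1.09  2.14] 0.6
lift [ 0.47  -0.261  0.37 ] [-0.15  0.55  0.84  1.49 -0.25  1.59  2.06] 0.32
tr [ 0.5   -0.013  0.37 ] [-0.58  0.45  0.75  1.58 -0.25  1.57  1.78] 0.34
tilt+ [ 0.5   -0.013  0.37 ] [-0.83 -0.08  0.72  2.07  0.12  0.79  1.39] 0.29
p1 [ 0.523 -0.012  0.252] [-0.7   0.2   0.7   2.17 -0.25  0.48  1.73] 0.23
p2 [ 0.544 -0.012  0.227] [-0.61  0.28  0.62  2.15 -0.36  0.43  1.83] 0.24
p3 [ 0.571 -0.013  0.195] [-0.5   0.38  0.52  2.11 -0.47  0.38  1.92] 0.19
p4 [ 0.564 -0.013  0.189] [-0.5   0.38  0.51  2.13 -0.48  0.36  1.93] 0.17
ret [ 0.464 -0.012  0.308] [-0.85 -0.08  0.74  2.23  0.16  0.63  1.34] 0.17
```

Call:
servo_tool --motion '[0,-0.5,-0.4,0,0.1,0,-1,0,-0.5,-0.4,0,0.1,0,-1,0,-0.5,-0.4,0,0.1,0,-1,0,-0.5,-0.4,0,0.1,0,-1,0,-0.5,-0.4,0,0.1,0,-1,0,-0.5,-0.4,0,0.1,0,-1,0,-0.5,-0.4,0,0.1,0,-1,0,-1,0,0,0,0.1,-1,0,-1,0,0,0,0.11,-1,0,0,0,0,0,0,-1]'

```text
time_s: 24.7
tool_pos: [0.4882, -0.0665, 0.3925]
tcp_rot: [0.11, 0.994, 0.001, -0.0]
contact_force: [0.2, -0.2, -1.4]
grip_width: 0.156
```

```bash
python3 - <<'E'
from st import *
goto((.4696,-.2611,.28),Rtool(-.22,0))
E
```

```text
t 24.7 q [-0.687  0.16   0.84   1.802 -0.128  1.235  1.54 ] pos [ 0.4882 -0.0665  0.3925] F [ 0.2 -0.2 -1.4] M [-0.04 -0.02 -0.01] w 0.156
xt [-0.976  0.218  0.   ] yt [0.218 0.976 0.002] zt [-0.     0.002 -1.   ]
shift cm [ -2.44 -19.42  11.22] norm 22.56
rotvec [ 0.0016 -0.0004 -0.0002]
```

Call:
servo_tool --motion '[-0.41,-3.24,1.4,0,0,0,-1,-0.41,-3.24,1.4,0,0,0,-1,-0.41,-3.24,1.4,0,0,0,-1,-0.41,-3.24,1.4,0,0,0,-1,-0.41,-3.24,1.4,0,0,0,-1,-0.41,-3.24,1.4,0.0016,0,0,-1,0,0,2.5,0,0,0,-1,0,0,2.5,0,0,0,-1,0,0,2.5,0,0,0,-1,0,0,2.5,0,0,0,-1,0,0,1.5,0,0,0,-1,0,0,0.5,0,0,0,-1,0,0,0,0,0,0,-1,0,0,0,0,0,0,-1]'

```text
time_s: 26.1
tool_pos: [0.4695, -0.2616, 0.1885]
tcp_rot: [0.109, 0.994, -0.001, 0.0]
contact_force: [-0.2, 0.3, -1.5]
grip_width: 0.155
```

```bash
python3 - <<'E'
from st import *
goto((.4696,-.2611,.118),Rtool(-.22,0))
E
```

```text
t 26.1 q [-0.139  0.538  0.749  1.93  -0.478  0.858  2.213] pos [ 0.4695 -0.2616  0.1885] F [-0.2  0.3 -1.5] M [-0.02  0.02  0.03] w 0.155
xt [-0.976  0.217 -0.001] yt [ 0.217  0.976 -0.001] zt [ 0.001 -0.001 -1.   ]
shift cm [0.01 0.06 7.05] norm 7.05
rotvec [-0.001   0.001   0.0014]
```

Call:
servo_tool --motion '[0,0.03,1.5,-0.001,0.001,0.001,-1,0,0.03,2,0,0,0,-1,0,0,2,0,0,0,-1,0,0,1,0,0,0,-1,0,0,0.4,0,0,0,-1,0,0,0,0,0,0,-1,0,0,0,0,0,0,-1]'

```text
time_s: 26.8
tool_pos: [0.4691, -0.2611, 0.1191]
tcp_rot: [0.11, 0.994, -0.0, -0.0]
contact_force: [-0.6, -0.1, -0.8]
grip_width: 0.155
```

```bash
python3 - <<'E'
from st import *
goto((.4696,-.2611,.0815),Rtool(-.22,0))
E
```

```text
t 26.8 q [-0.067  0.641  0.657  1.964 -0.577  0.731  2.288] pos [ 0.4691 -0.2611  0.1191] F [-0.6 -0.1 -0.8] M [ 0.02 -0.03  0.04] w 0.155
xt [-0.976  0.219  0.001] yt [ 0.219  0.976 -0.   ] zt [-0.001  0.    -1.   ]
shift cm [-0.05  0.01  3.76] norm 3.76
rotvec [-0.0001 -0.0007 -0.0007]
```

Call:
servo_tool --motion '[-0.03,0,0.5,0,0,0,-1,0,0,0.6,0,0,0,-1,0,0,0.6,0,0,0,-1,0,0,0.6,0,0,0,-1,0,0,0.6,0,0,0,-1,0,0,0.4,0,0,0,-1,0,0,0.3,0,0,0,-1,0,0,0,0,0,0,-1]'

```text
time_s: 27.6
tool_pos: [0.4687, -0.2607, 0.0821]
tcp_rot: [0.11, 0.994, 0.0, -0.001]
contact_force: [-0.0, -0.2, -1.5]
grip_width: 0.154
```

```bash
python3 - <<'E'
from st import *
goto((.4696,-.2611,.0815),Rtool(-.22,0))
E
```

```text
t 27.6 q [-0.027  0.698  0.602  1.973 -0.629  0.666  2.327] pos [ 0.4687 -0.2607  0.0821] F [-0.  -0.2 -1.5] M [ 0.   -0.02 -0.  ] w 0.154
xt [-0.976  0.219  0.002] yt [0.219 0.976 0.   ] zt [-0.002  0.001 -1.   ]
shift cm [-0.09 -0.02  0.06] norm 0.11
rotvec [ 0.0002 -0.0024 -0.0006]
```

Call:
servo_tool --motion '[0,0,0,0,0,0,0,0,0,0,0,0,0,0,0,0,0,0,0,0,0,0,0,0,0,0,0,0,0,0,0,0,0.05,0,0,0,0,0,0,0.1,0,0,0,0,0,0,0.1,0,0,0,0,0,0,0.1,0,0,0,0,0,0,0,0,0,0,0,0,0,0,0,0]'

```text
time_s: 28.6
tool_pos: [0.4688, -0.261, 0.0821]
tcp_rot: [0.108, 0.979, 0.019, -0.173]
contact_force: [-0.3, -0.4, -0.4]
grip_width: 0.505
```

```bash
python3 - <<'E'
from snap import *
goto((.4696,-.2611,.082),Rtool(-.22,-np.radians(20)))
snap(11,(300,150,400,250),(170,210,270,310),4)
E
```

```text
t 28.6 q [-0.061  0.889  0.681  1.704 -0.469  1.099  2.157] pos [ 0.4688 -0.261   0.0821] F [-0.3 -0.4 -0.4] M [-0.16 -0.28  0.01] w 0.505
xt [-0.917  0.205  0.343] yt [ 0.219  0.976 -0.   ] zt [-0.335  0.075 -0.939]
shift cm [-0.08  0.   -0.02] norm 0.08
rotvec [-0.0001 -0.0011 -0.0004]
```

View pics/k11.png

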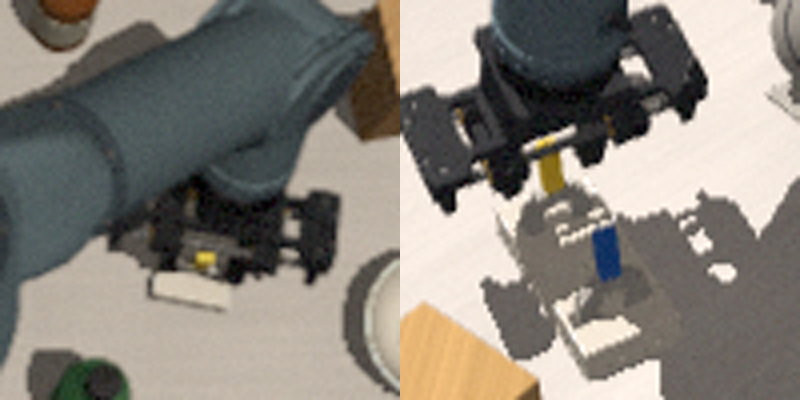

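Call:
servo_tool --motion '[0,0,0,0,0,0,-1,0,0,0,0,0,0,-1,0,0,0,0,0,0,-1,0,0,0,0,0,0,-1,0,0,0,0,0,0,-1,0,0,0,0,0,0,-1,0,0,0,0,0,0,-1]' --force 30

```text
time_s: 29.4
tool_pos: [0.4689, -0.2608, 0.0826]
tcp_rot: [0.108, 0.979, 0.019, -0.174]
contact_force: [0.9, 0.7, 1.8]
grip_width: 0.156
```

```bash
python3 - <<'E'
from st import *
E
```

```text
t 29.4 q [-0.061  0.889  0.681  1.703 -0.468  1.102  2.157] pos [ 0.4689 -0.2608  0.0826] F [0.9 0.7 1.8] M [-0.03 -0.17 -0.02] w 0.156
xt [-0.916  0.205  0.345] yt [0.219 0.976 0.   ] zt [-0.336  0.075 -0.939]
```

Call:
servo_tool --motion '[0.17,0,-0.47,0,0,0,-1,0.34,0,-0.94,0,0,0,-1,0.69,0,-1.88,0,0,0,-1,1.03,0,-2.82,0,0,0,-1,1.2,0,-3.29,0,0,0,-1,1.2,0,-3.29,0,0,0,-1,1.2,0,-3.29,0,0,0,-1,1.2,0,-3.29,0,0,0,-1,1.2,0,-3.29,0,0,0,-1,1.03,0,-2.82,0,0,0,-1,0.69,0,-1.88,0,0,0,-1,0,0,0,0,0,0,-1]'

```text
time_s: 30.6
tool_pos: [0.4699, -0.262, 0.3757]
tcp_rot: [0.109, 0.979, 0.019, -0.171]
contact_force: [0.7, 0.4, -0.8]
grip_width: 0.153
```

```bash
python3 - <<'E'
from st import *
goto((.50,-.013,.37),Rtool(-.01,-np.radians(20)))
E
```

```text
t 30.6 q [-0.166  0.553  0.864  1.486 -0.258  1.603  2.067] pos [ 0.4699 -0.262   0.3757] F [ 0.7  0.4 -0.8] M [-0.09 -0.37  0.02] w 0.153
xt [-0.918  0.207  0.34 ] yt [ 0.219  0.976 -0.001] zt [-0.332  0.074 -0.941]
shift cm [ 2.18 24.96  1.37] norm 25.09
rotvec [ 0.0712  0.0024 -0.1987]
```

Call:
servo_tool --motion '[0.27,3.12,0.17,0,0,0,-1,0.27,3.12,0.17,0,0,0,-1,0.27,3.12,0.17,0,0,0,-1,0.27,3.12,0.17,0,0,0,-1,0.27,3.12,0.17,0,0,0,-1,0.27,3.12,0.17,0,0,0,-1,0.27,3.12,0.17,0,0,0,-1,0.27,3.12,0.17,0,0,0,-1,0,0,0,0.036,0.001,-0.1,-1,0,0,0,0.036,0.001,-0.1,-1,0,0,0,0,-0.1,0,-1,0,0,0,0,-0.1,0,-1,0,0,0,0,-0.1,0,-1,0,0,0,0,-0.1,0,-1,0,0,0,0,-0.1,0,-1,0,0,0,0,-0.1,0,-1,0,0,0,0,-0.1,0,-1,0,0,0,0,0,0,-1,0,0,0,0,0,0,-1]'

```text
time_s: 32.5
tool_pos: [0.499, -0.0117, 0.367]
tcp_rot: [0.004, 0.985, 0.001, 0.171]
contact_force: [-0.1, -0.3, -0.8]
grip_width: 0.15
```

```bash
sed -i 's/from st import Rtool,rodT,YEL,o/from st import Rtool,rodT,YEL,o,goto,Rm/; s/def place2(rod,ox,z,g=.052/def place2(rod,ox,z,g=.0526/' plan.py; cat >> plan.py <<'E'
def inrod2(rod,g=.0526,ph=PH):
    # collar -z direction in tool frame: rotate
    Rr,f=rodT(*rod); d=R.from_rotvec([0,-ph,0]).as_matrix()@np.array([0,0,1.])  # collar down dir in tool frame
    c=o["tool_pos"]+Rm@d*g
    print("collar dir in rod",(Rr.T@Rm@d).round(3),"pos mm",((c-f)@Rr*1000).round(1),"F rod",(o["contact_force"]@Rr).round(1),"M",(o["torque"]@Rr).round(2))
    return c,Rm@R.from_rotvec([0,-ph,0]).as_matrix()
E
python3 - <<'E'
from plan import *
inrod2(YEL); goto(*place2(YEL,-.07,.014)); 
q=o["qpos"]
for a in((-.07,.014),(-.037,.014),(.005,.014),(.005,.005)):
    q=follow(q,*place2(YEL,*a)); print(q.round(2),np.minimum(q-lo,hi-q).min().round(2))
E
```

```text
t 32.5 q [-0.901 -0.081  0.791  2.074  0.13   0.786  1.385] pos [ 0.499  -0.0117  0.367 ] F [-0.1 -0.3 -0.8] M [0.03 0.37 0.01] w 0.15
xt [-0.942  0.007 -0.337] yt [0.007 1.    0.002] zt [ 0.337 -0.    -0.942]
collar dir in rod [ 1.     0.004 -0.005] pos mm [-172.3    0.4   69.3] F rod [ 0.6 -0.3 -0.6] M [0.01 0.37 0.02]
shift cm [ 1.66 -0.06 11.53] norm 11.64
rotvec [ 0.0032 -0.0054  0.002 ]
[-0.75  0.2   0.77  2.18 -0.28  0.48  1.76] 0.22
[-0.65  0.29  0.68  2.15 -0.4   0.44  1.87] 0.25
[-0.54  0.39  0.57  2.11 -0.51  0.39  1.97] 0.2
[-0.53  0.39  0.56  2.13 -0.52  0.37  1.98] 0.18
```

Call:
servo_tool --motion '[0.21,-0.01,1.44,0.003,-0.005,0.002,-1,0.21,-0.01,1.44,0,0,0,-1,0.21,-0.01,1.44,0,0,0,-1,0.21,-0.01,1.44,0,0,0,-1,0.21,-0.01,1.44,0,0,0,-1,0.21,-0.01,1.44,0,0,0,-1,0.21,-0.01,1.44,0,0,0,-1,0.21,0,1.44,0,0,0,-1,0,0,0,0,0,0,-1,0,0,0,0,0,0,-1]'

```text
time_s: 33.5
tool_pos: [0.5241, -0.0135, 0.2533]
tcp_rot: [0.006, 0.985, -0.002, 0.174]
contact_force: [0.4, 1.0, -0.8]
grip_width: 0.151
```

```bash
cat > y.py <<'E'
import sys
from plan import *
from snap import snap
from ov2 import *
def look(k,rodref=YEL,roit=(255,145,300,200),rois_=(275,180,335,235),f=8,draw_=True):
    c,Rc=inrod2(YEL)
    snap(k,roit,rois_,f)
    O={"top":(.47,0),"scene":(-.09,.84)}; outs=[]
    for n,roi in(("top",roit),("scene",rois_)):
        r=pickle.load(open(f"{n}{k}.pkl","rb")); r["mtx"]=np.array(r["mtx"]); r["mtx"][0,2]+=O[n][0]; r["mtx"][1,2]+=O[n][1]; pickle.dump(r,open(f"{n}99.pkl","wb"))
        outs.append(ov(99,n,YEL,c,Rc,roi,f,None,g=0.))
    H=max(i.shape[0] for i in outs); im=np.hstack([cv2.copyMakeBorder(i,0,H-i.shape[0],0,0,0) for i in outs]); print(im.shape); cv2.imwrite(f"pics/o{k}.png",im[:600,:800])
E
python3 - <<'E'
from y import *
goto(*place2(YEL,-.037,.014)); look(12,f=7)
E
```

```text
t 33.5 q [-0.762  0.209  0.778  2.172 -0.289  0.484  1.772] pos [ 0.5241 -0.0135  0.2533] F [ 0.4  1.  -0.8] M [-0.01  0.32 -0.01] w 0.151
xt [-0.939  0.01  -0.343] yt [ 0.012  1.    -0.002] zt [ 0.343 -0.006 -0.939]
top cam pos [ 0.194 -0.003  1.787]
scene cam pos [ 1.216 -0.696  0.897]
shift cm [-0.93  0.14  3.07] norm 3.21
rotvec [-0.0026  0.0009 -0.0008]
collar dir in rod [ 1.    -0.003  0.001] pos mm [-69.   -1.5  15.7] F rod [ 0.9  1.  -0.2] M [-0.    0.32 -0.02]
(385, 735, 3)
```

View pics/o12.png

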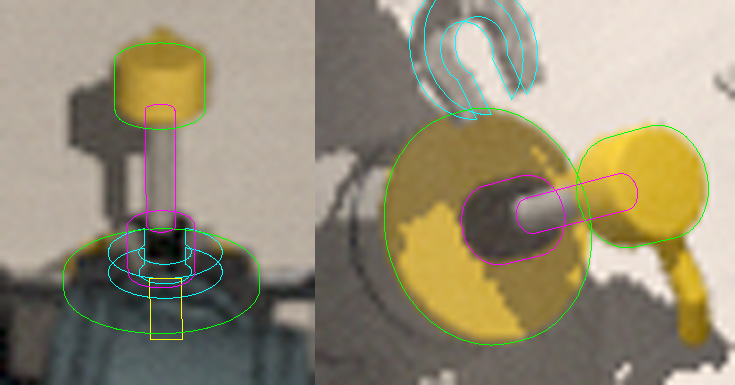

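View pics/k12.png

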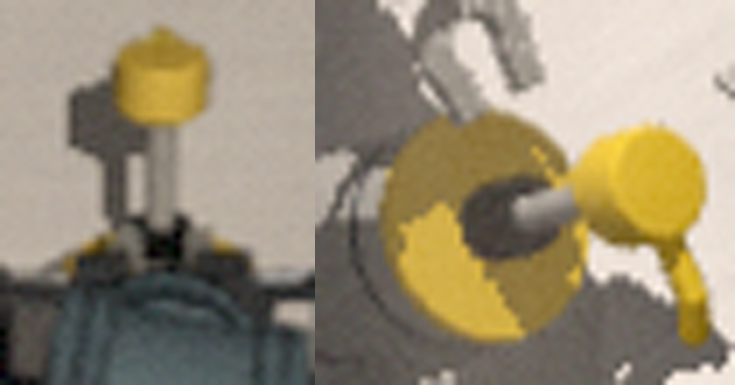

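```bash
python3 - <<'E'
from plan import *
from reg import *
c,Rc=inrod2(YEL)
print(fit2d(12,"top",c,Rc,(269,173,289,182),g=0.))
print(fit2d(12,"scene",c,Rc,(332,180,355,196),g=0.))
d,cam=reg(12,"top",None,None,(262,168,296,192))
s=cam.img[168:192,262:296,::-1]
i=cv2.cvtColor(np.clip(d*2,0,255).astype(np.uint8),cv2.COLOR_GRAY2BGR)
cv2.imwrite("pics/d12.png",cv2.resize(np.hstack([i,cv2.convertScaleAbs(s,alpha=1.4)]),None,fx=11,fy=11,interpolation=cv2.INTER_NEAREST))
E
```

```text
t 33.6 q [-0.763  0.207  0.778  2.173 -0.289  0.483  1.772] pos [ 0.5242 -0.0131  0.254 ] F [-0.  -0.3 -0.8] M [0.03 0.39 0.03] w 0.155
xt [-0.939  0.01  -0.345] yt [ 0.011  1.    -0.001] zt [ 0.345 -0.005 -0.939]
top cam pos [ 0.194 -0.003  1.787]
scene cam pos [ 1.216 -0.696  0.897]
collar dir in rod [ 1.    -0.001  0.003] pos mm [-69.6  -1.   16.4] F rod [ 0.6 -0.3 -0.5] M [-0.01  0.39  0.04]
(array([0.33, 0.24]), np.float64(16.3), np.float64(37.6))
(array([-2.5, -2.5]), np.float64(0.0), np.float64(0.0))
```

View pics/d12.png

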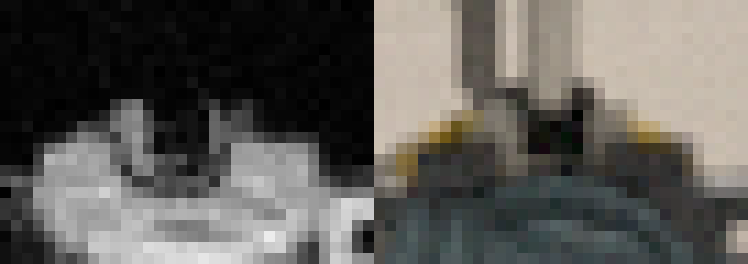

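```bash
python3 - <<'E'
from plan import *
goto(*place2(YEL,-.037,.014,lat=-.0003))
E
```

```text
t 33.6 q [-0.763  0.207  0.778  2.173 -0.289  0.483  1.772] pos [ 0.5242 -0.0131  0.254 ] F [-0.  -0.3 -0.8] M [0.03 0.39 0.03] w 0.155
xt [-0.939  0.01  -0.345] yt [ 0.011  1.    -0.001] zt [ 0.345 -0.005 -0.939]
shift cm [-0.89  0.07  3.14] norm 3.27
rotvec [-0.0012  0.0028 -0.0007]
```

Call:
servo_tool --motion '[-0.22,0.02,0.8,-0.001,0.003,-0.001,-1,-0.22,0.02,0.8,0,0,0,-1,-0.22,0.02,0.8,0,0,0,-1,-0.22,0.01,0.74,0,0,0,-1,0,0,0,0,0,0,-1,0,0,0,0,0,0,-1]'

```text
time_s: 34.2
tool_pos: [0.5425, -0.0126, 0.2269]
tcp_rot: [0.005, 0.985, -0.001, 0.173]
contact_force: [0.6, 0.1, -0.5]
grip_width: 0.153
```

```bash
python3 - <<'E'
from y import *
goto(*place2(YEL,-.022,.014,lat=-.0003)); look(13,f=7)
E
```

```text
t 34.2 q [-0.66   0.293  0.688  2.152 -0.414  0.44   1.883] pos [ 0.5425 -0.0126  0.2269] F [ 0.6  0.1 -0.5] M [-0.01  0.41  0.  ] w 0.153
xt [-0.94   0.009 -0.341] yt [ 0.01  1.   -0.  ] zt [ 0.341 -0.003 -0.94 ]
top cam pos [ 0.194 -0.003  1.787]
scene cam pos [ 1.216 -0.696  0.897]
shift cm [-0.63 -0.    1.38] norm 1.51
rotvec [-0.     -0.0009  0.0001]
collar dir in rod [ 1.     0.    -0.001] pos mm [-37.1  -0.3  12.8] F rod [0.8 0.1 0.1] M [-0.01  0.41 -0.01]
(385, 735, 3)
```

View pics/k13.png

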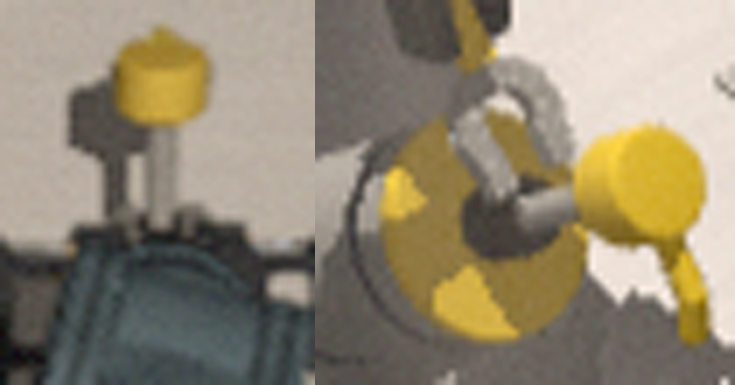

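Call:
servo_tool --motion '[-0.13,0,0.28,0,0,0,-1,-0.13,0,0.28,0,0,0,-1,-0.13,0,0.28,0,0,0,-1,-0.13,0,0.28,0,0,0,-1,-0.11,0,0.26,0,0,0,-1,0,0,0,0,0,0,-1,0,0,0,0,0,0,-1]'

```text
time_s: 35.0
tool_pos: [0.5531, -0.0126, 0.216]
tcp_rot: [0.005, 0.985, -0.001, 0.173]
contact_force: [-0.1, -0.8, -0.6]
grip_width: 0.156
```

```bash
python3 - <<'E'
from plan import *
inrod2(YEL); goto(*place2(YEL,.001,.014,lat=-.0003))
E
```

```text
t 35.0 q [-0.616  0.33   0.648  2.135 -0.458  0.425  1.921] pos [ 0.5531 -0.0126  0.216 ] F [-0.1 -0.8 -0.6] M [ 0.05  0.39 -0.04] w 0.156
xt [-0.94   0.009 -0.341] yt [ 0.01  1.   -0.  ] zt [ 0.341 -0.003 -0.94 ]
collar dir in rod [ 1.     0.    -0.001] pos mm [-21.9  -0.2  13.9] F rod [ 0.4 -0.8 -0.4] M [0.06 0.39 0.  ]
shift cm [-0.79 -0.01  2.15] norm 2.29
rotvec [ 0.0001 -0.0008  0.0002]
```

Call:
servo_tool --motion '[-0.13,0,0.36,0,0,0,-1,-0.13,0,0.36,0,0,0,-1,-0.13,0,0.36,0,0,0,-1,-0.13,0,0.36,0,0,0,-1,-0.13,0,0.36,0,0,0,-1,-0.13,0,0.36,0,0,0,-1,0,0,0,0,0,0,-1,0,0,0,0,0,0,-1]'

```text
time_s: 35.8
tool_pos: [0.5678, -0.0127, 0.1984]
tcp_rot: [0.005, 0.985, -0.001, 0.173]
contact_force: [-0.3, 0.6, -0.2]
grip_width: 0.153
```

```bash
python3 - <<'E'
from y import *
goto(*place2(YEL,.003,.0075,lat=-.0003)); look(14,f=7)
E
```

```text
t 35.8 q [-0.556  0.382  0.589  2.112 -0.515  0.399  1.97 ] pos [ 0.5678 -0.0127  0.1984] F [-0.3  0.6 -0.2] M [0.02 0.41 0.04] w 0.153
xt [-0.94   0.009 -0.341] yt [0.01 1.   0.  ] zt [ 0.341 -0.003 -0.94 ]
top cam pos [ 0.194 -0.003  1.787]
scene cam pos [ 1.216 -0.696  0.897]
shift cm [ 0.53 -0.02  0.4 ] norm 0.66
rotvec [ 0.0001 -0.0009  0.0003]
collar dir in rod [ 1.     0.    -0.001] pos mm [ 1.1 -0.1 13.8] F rod [-0.   0.6 -0.4] M [-0.02  0.41  0.04]
(385, 735, 3)
```

View pics/k14.png

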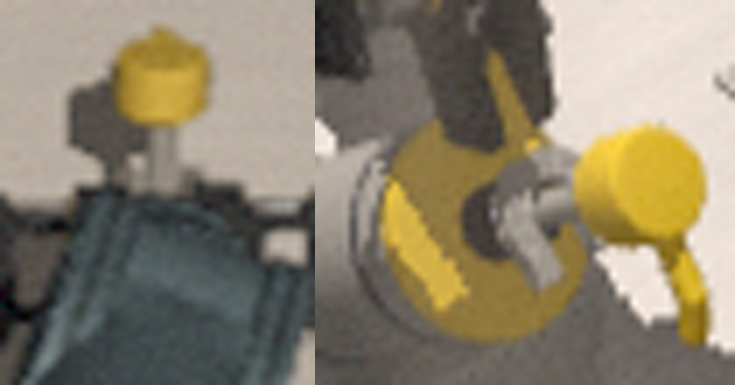

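Call:
servo_tool --motion '[0.13,0,0.1,0,0,0,-1,0.13,0,0.1,0,0,0,-1,0.13,0,0.1,0,0,0,-1,0.14,0,0.1,0,0,0,-1,0,0,0,0,0,0,-1,0.09,0,0.03,0,0,0,-1,0.09,0,0.03,0,0,0,-1,0,0,0,0,0,0,-1]'

```text
time_s: 36.7
tool_pos: [0.5626, -0.0126, 0.1916]
tcp_rot: [0.005, 0.985, -0.001, 0.173]
contact_force: [-0.1, -0.8, -0.7]
grip_width: 0.152
```

```bash
python3 - <<'E'
from plan import *
inrod2(YEL)
E
```

```text
t 36.7 q [-0.545  0.384  0.574  2.129 -0.528  0.379  1.983] pos [ 0.5626 -0.0126  0.1916] F [-0.1 -0.8 -0.7] M [ 0.01  0.39 -0.06] w 0.152
xt [-0.94   0.009 -0.341] yt [0.01 1.   0.  ] zt [ 0.341 -0.003 -0.94 ]
collar dir in rod [ 1.     0.    -0.001] pos mm [ 2.9 -0.1  5.5] F rod [ 0.5 -0.8 -0.5] M [ 0.05  0.39 -0.03]
```

Call:
servo_tool --motion '[0.09,0,0.03,0,0,0,-1,0.09,0,0.03,0,0,0,-1,0,0,0,0,0,0,-1]'

```text
time_s: 37.0
tool_pos: [0.5622, -0.0126, 0.1912]
tcp_rot: [0.005, 0.985, -0.001, 0.174]
contact_force: [1.1, 0.3, 2.0]
grip_width: 0.153
```

```bash
python3 - <<'E'
from plan import *
inrod2(YEL)
E
```

```text
t 37.0 q [-0.544  0.383  0.571  2.131 -0.53   0.374  1.985] pos [ 0.5622 -0.0126  0.1912] F [1.1 0.3 2. ] M [ 0.09 -0.27  0.03] w 0.153
xt [-0.939  0.009 -0.344] yt [0.01 1.   0.  ] zt [ 0.343 -0.003 -0.939]
collar dir in rod [1.    0.    0.002] pos mm [ 2.9 -0.1  5. ] F rod [-0.8  0.4  2.1] M [ 0.04 -0.27  0.09]
```

Call:
servo_tool --motion '[0.06,0,0.12,0,0,0,-1,-0.03,0,0.1,0,0,0,-1,0,0,0,0,0,0,-1]'

```text
time_s: 37.3
tool_pos: [0.5634, -0.0126, 0.1895]
tcp_rot: [0.005, 0.985, -0.001, 0.175]
contact_force: [1.6, 0.1, 5.9]
grip_width: 0.153
```

```bash
python3 - <<'E'
from plan import *
inrod2(YEL)
E
```

```text
t 37.3 q [-0.538  0.387  0.565  2.131 -0.536  0.369  1.99 ] pos [ 0.5634 -0.0126  0.1895] F [1.6 0.1 5.9] M [ 0.12 -0.56  0.01] w 0.153
xt [-0.939  0.009 -0.345] yt [0.01 1.   0.  ] zt [ 0.345 -0.003 -0.939]
collar dir in rod [1.    0.    0.003] pos mm [ 5.  -0.1  4.9] F rod [-3.5  0.2  5. ] M [ 0.07 -0.55  0.11]
```

Seated on both the rod and the neck. Release.

Call:
servo_tool --motion '[0,0,0,0,0,0,-0.3,0,0,0,0,0,0,-0.3,0,0,0,0,0,0,-0.3,0,0,0,0,0,0,-0.3,0,0,0,0,0,0,-0.3]'

```text
time_s: 37.8
tool_pos: [0.5614, -0.0126, 0.1881]
tcp_rot: [0.005, 0.985, -0.001, 0.173]
contact_force: [0.1, 0.1, 0.1]
grip_width: 0.353
```

```bash
python3 - <<'E'
from y import *
look(15,f=7)
E
```

```text
t 37.8 q [-0.538  0.388  0.564  2.133 -0.536  0.37   1.99 ] pos [ 0.5614 -0.0126  0.1881] F [0.1 0.1 0.1] M [-0.01  0.34 -0.01] w 0.353
xt [-0.94   0.009 -0.341] yt [0.01 1.   0.  ] zt [ 0.341 -0.003 -0.94 ]
top cam pos [ 0.194 -0.003  1.787]
scene cam pos [ 1.216 -0.696  0.897]
collar dir in rod [ 1.     0.    -0.001] pos mm [ 4.8 -0.   2.3] F rod [-0.   0.1  0.1] M [-0.    0.34 -0.01]
(385, 735, 3)
```

View pics/k15.png

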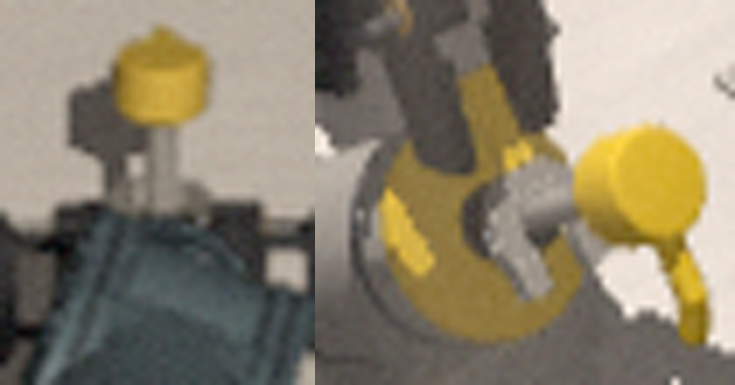

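Call:
servo_tool --motion '[0.1,0,-0.28,0,0,0,0,0.2,0,-0.56,0,0,0,0.2,0.34,0,-0.94,0,0,0,0.2,0.5,0,-1.4,0,0,0,0.2,0.68,0,-1.9,0,0,0,0.2,0.8,0,-2.3,0,0,0,0.2,0.8,0,-2.3,0,0,0,0.2,0.4,0,-2.5,0,0,0,0.2,0,0,-3,0,0,0,0.2,0,0,-3,0,0,0,0.2,0,0,-3,0,0.1,0,0.2,0,0,-3,0,0.1,0,0.2,0,0,0,0,0,0,0.2,0,0,0,0,0,0,0.2]'

```text
time_s: 39.3
tool_pos: [0.4463, -0.0118, 0.4034]
tcp_rot: [0.005, 0.997, -0.0, 0.075]
contact_force: [-0.7, 0.4, -0.0]
grip_width: 0.597
```

```bash
python3 - <<'E'
from y import *
snap(16,(0,0,560,420),(0,0,560,420),1)
outs=[]
O={"top":(.4,0),"scene":(-.09,.84)}
from st import place
for n,roi in(("top",(255,145,300,200)),("scene",(275,180,335,235))):
    r=pickle.load(open(f"{n}16.pkl","rb")); cv2.imwrite(f"pics/{n}16.png",r["img"][:,:,::-1])
    x0,y0,x1,y1=roi
    outs.append(cv2.convertScaleAbs(cv2.resize(r["img"][y0:y1,x0:x1,::-1],None,fx=7,fy=7,interpolation=cv2.INTER_CUBIC),alpha=1.3))
p,Rg=place(YEL,.005,.005)
o2=[]
for n,roi in(("top",(255,145,300,200)),("scene",(275,180,335,235))):
    r=pickle.load(open(f"{n}16.pkl","rb")); r["mtx"]=np.array(r["mtx"]); r["mtx"][0,2]+=O[n][0]; r["mtx"][1,2]+=O[n][1]; pickle.dump(r,open(f"{n}99.pkl","wb"))
    o2.append(ov(99,n,YEL,p,Rg,roi,7,None))
cv2.imwrite("pics/f16.png",np.hstack(outs)); cv2.imwrite("pics/fo16.png",np.hstack(o2))
E
```

```text
t 39.3 q [-1.052 -0.161  0.883  1.983  0.167  1.118  1.332] pos [ 0.4463 -0.0118  0.4034] F [-0.7  0.4 -0. ] M [0.02 0.18 0.02] w 0.597
xt [-0.989  0.01  -0.149] yt [0.01  1.    0.001] zt [ 0.149 -0.001 -0.989]
top cam pos [ 0.194 -0.003  1.787]
scene cam pos [ 1.216 -0.696  0.897]
```

View pics/f16.png

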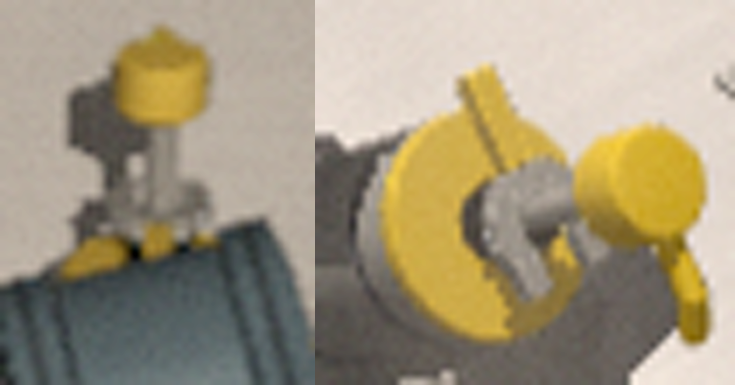

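View pics/fo16.png

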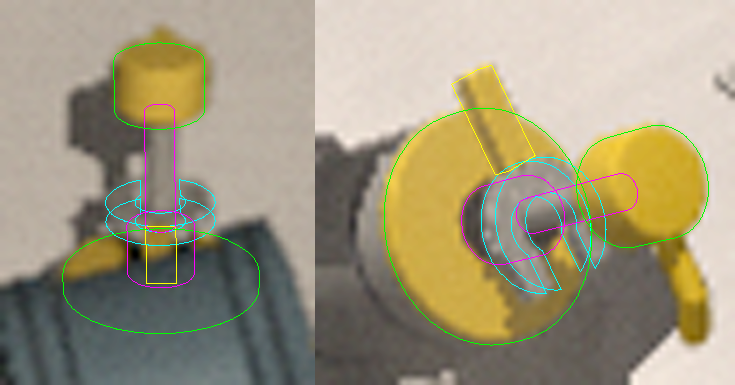

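View pics/scene16.png

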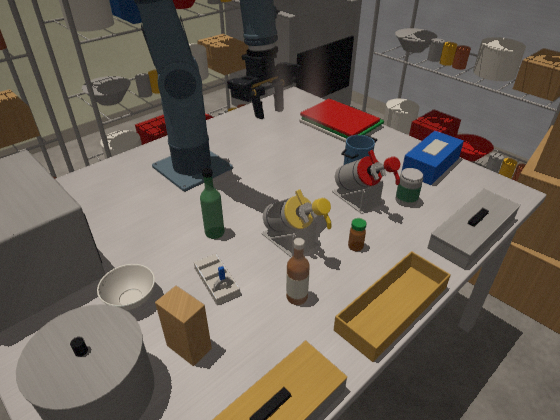

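View pics/top16.png

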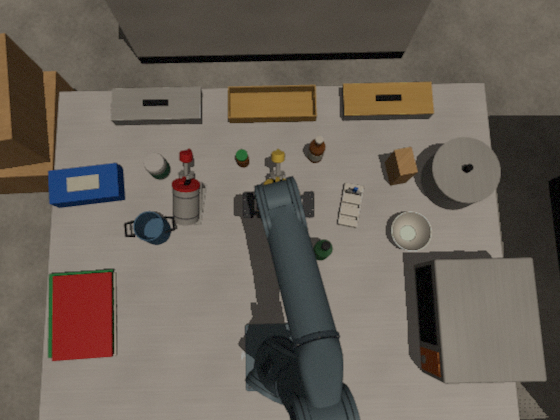

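```bash
python3 - <<'E'
from h import *
for n,a,b,roi,l in(("scene",9,16,(345,140,405,195),"red collar"),("scene",0,16,(195,185,228,242),"oil"),("scene",0,16,(282,235,315,305),"vinegar"),("scene",0,16,(345,215,372,252),"spice"),("scene",0,16,(155,285,212,362),"carton"),("scene",0,16,(398,168,426,205),"can"),("scene",0,16,(95,265,158,315),"bowl"),("top",0,16,(122,208,180,245),"crock"),("scene",0,16,(214,262,245,300),"blue")):
    A,B=[pickle.load(open(f"{n}{k}.pkl","rb"))["img"].astype(int) for k in(a,b)]
    x0,y0,x1,y1=roi; d=np.abs(A-B).max(2)[y0:y1,x0:x1]; print(l,"frac changed",(d>45).mean().round(3))
from bench import hand_in
print(hand_in())
E
```

```text
red collar frac changed 0.011
oil frac changed 0.047
vinegar frac changed 0.009
spice frac changed 0.0
carton frac changed 0.0
can frac changed 0.0
bowl frac changed 0.0
crock frac changed 0.0
blue frac changed 0.039
the job is handed in; nothing more can be done
None
```

Both collars are on their rods and the job was handed in at about 39.4 s of the 67 s. It reported no verdict.

- **Red collar:** I hung it on the red pump's rod first, pushed it down until it touched the neck (about 6.5 N), released it and backed straight off. It did not move afterwards.
- **Yellow collar:** A trial tilt showed that this grip would take joints 4 and 6 to or past their limits at the yellow pump. I put the collar back in its slot, gripped it again 20° inward, and then hung it the same way (about 5 N on the neck, 3.5 N on the rod).
- **Last checks:**
  - **Seating:** Both collars match the model of a square, seated collar to about one pixel (3 mm), which is as fine as the cameras show.
  - **Yellow pump:** In the last top view the arm partly hid it, so its collar was checked mainly in the scene view.
  - **Other objects:** The blue collar and the other things on the table look unmoved. The few changed pixels around the oil bottle and blue collar look like shadows and the emptied slots, but I did not check that further.
  - **Gripper:** It ended well clear, 0.40 m up, and no contact went above about 7 N in my readings.
- **Disagreement:** The two cameras' first pump positions differed by about 3 mm. I corrected both using the held collar, and they then agreed to about 2 mm or better.

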